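Unstack the dressing-table pieces after dusting

ROBOT

A 7-joint arm with a two-finger parallel gripper is mounted at the origin on the work surface. World frame = base frame: x ahead of the robot, y to its left, z up, the work surface at z = 0. Lengths are in mm, angles in rad, forces in N, time in s.
With the tool pointing down it reaches from about 425 to 975 mm from the base axis. Payload 16.7 kg.
Tool frame: the origin (TCP) lies at the very end of the fingers, on their centre line; the grasp point (between the pads) lies 19 mm behind it (grasp_offset is the distance from the TCP to the grasp point, in mm); z points along the fingers, y is the line along which they close (so a half turn about z gives the same grasp; the last joint's range is limited). The gripper opens to 85 mm and grips with 20 to 120 N. Pads are 22 mm wide; open, the fingers measure 114 mm over their backs; the gripper's body (76 mm by 85 mm) begins 54 mm behind the grasp point. The pads swing forward as they close: fully open they stand 13 mm farther back than shut.
Start: joints at [-1.448, 0.426, 0.074, 1.606, -0.034, 1.111, -0.067], TCP at [181.87, 649.998, 206.402] pointing down, gripper open.
Joint ranges: [-2.85, 2.85], [-0.5, 2.14], [-1.23, 1.37], [0.21, 2.46], [-1.02, 4.16], [0.16, 2.05], [-2.73, 2.73]. Speed limits (rad/s): [1.89, 1.89, 2.39, 2.39, 3.01, 3.01, 3.01].

INTERFACE

Orientations are given as a 3x3 rotation matrix whose columns are the frame's x, y, z axes.
In Python, from cell import state, capture, hand_in, recognise, spot_point, grasp_offset gives the robot as it stands.
- The arm moves only by the tool servo_tool, never from a script. Its argument "series" is a list of rows, each an object of numbers: "tx", "ty", "tz": the shift along the tool's x, y, z in cm; "rx", "ry", "rz": the turn, a rotation vector about the tool's x, y, z in degrees; "hand": the finger opening in cm, from 0 to 8.54. In form: [{"tx": .., "ty": .., "tz": .., "rx": .., "ry": .., "rz": .., "hand": ..}, ...]. A call has 1 to 10 rows; each row is the pose to reach, as a shift and turn from the pose commanded when the call began, along the tool's axes at that moment; what a row does not reach only later rows make up. A row lasts 1/12 s, in which the tool goes at most 41.7 mm and 7.16 degrees, less where a joint would pass 70% of its speed; a pose out of reach is approached as far as the arm can. A call with a gripper value outside its range is refused whole. The fingers move at their own pace and stop on an object; the grip force is fixed at half the most. Time passes only in rows, so rows that repeat a pose let the fingers close. It gives the time, the measured TCP pose, the force, the opening and the grip force at its end, in the units of the state.
- state(): the state, without advancing time (a new reading comes with each control period).
- capture(name): name is "scene" or "top"; returns a dict with "image" (480x640x3 uint8, red, green, blue), "range_z" (480x640 float32, mm along the optical axis (not along the pixel's ray), 0 where there is no reading), "vertical_fov" (degrees; the focal length in pixels is half the picture's height over the tangent of half this angle, whatever the lens; pixels are square), "cx", "cy" (the principal point, pixels), "k1" (the pictures are not rectified: a ray, as slopes to the right and down, at radius r is drawn at 1 + k1 r^2 times it, then the intrinsics apply), "pose" (4x4, takes a point from camera to world coordinates). Camera axes: x right, y up, looking along -z (the intrinsics and any distortion apply to the point x, -y, -z); pixel columns grow to the right and rows downward; lengths in mm; the calibration is good to about 2 mm. A picture is of the moment at which its call begins.
- hand_in(): hands the job in; it is judged then, once.
Trained networks look in a picture, given as the dict that the camera call returned (one of the last four; its "shot" number tells which), for a name from the list of things; names that differ only in an ending like _2 or _b are one class to them, and where a whole thing is asked for, a point or a joint stands for the part that bears it (a point fixed in the world has none). Each returns a list of dicts, best first, with "score" (0 to 1); they miss things now and then, are a little off and sometimes report something else, mostly with a low value. They report only what shows in the picture. A call takes as long as a camera call. They do not tell look-alikes from the thing itself.
- recognise(name, picture): "pixel" ([column, row] in pixels, amid what is visible of it).
- spot_point(name, picture): "pixel" ([column, row] in pixels: a listed point, or the origin of a listed thing).
The state is a dict: "time_s": time; "q": joint angles; "qvel": joint speeds; "joint_torque": joint torques, N m; "tcp_pos": TCP position; "tool_rot": TCP orientation; "force": force on the tool from outside, world axes, zero at the start; "ft_torque": the same for the moment, N m; "grip_width": finger opening in mm; "gripper_force": force on a finger pad.
Only numpy, scipy, OpenCV 4.12 (cv2) and the standard library are available. Lean on these libraries where they do the work, as an engineer would, in place of code of your own. Each camera call takes 0.05 s, during which the arm holds its last target. There are 200 camera calls.

TASK

For dusting, the small things on the dressing table were piled into two stacks. Take both stacks apart and put each thing back on its own place: the pendant lying flat in the middle of the oval tray, the comb flat along the middle of the long narrow rest, the bangle down over the post so that it lies flat on the post's base, the wooden ring box upright, centred and square on the square plinth, and the glass jar upright in the middle of the round coaster. Set the glass jar down without letting it drop, and leave everything released and at rest.

Things in the scene. Friction and masses are not known exactly. Their poses are not given: they have to be found in the camera images.
- jar: closed round glass cream jar with a flat steel lid, 60 mm diameter at the lid (58 mm glass below z = 29 mm), 40 mm high, about 0.2 kg. It stands upright on the table as the bottom of one of the two stacks. Origin at the centre of its underside, z up.
- ring_box: closed square wooden ring box, 60 x 60 x 40 mm high, about 0.1 kg, the bottom of the other stack. Origin at the centre of its underside, x and y square to its sides, z up.
- bangle: plain steel bangle (ring) lying flat, 64 mm outside and 54 mm inside diameter, 16 mm high. At the start it lies on top of either the jar or the ring box, its underside 40 mm above the table. Origin on its axis in the plane of its underside, z up.
- comb: black plastic comb lying flat, 120 mm long (its x) x 30 mm wide (its y) x 10 mm thick, balanced by its middle. At the start it lies on top of the ring box or the jar (whichever does not carry the bangle), its underside 40 mm above the table, with the pendant on it. Origin at the centre of its underside, z up.
- pendant: white ceramic oval pendant lying flat, 40 mm long (its x) x 28 mm wide (its y, with flat parallel sides 12 mm long at the middle) x 10 mm thick, with a small thin wire loop at its +x end. At the start it lies on top of the comb, its underside 50 mm above the table. Origin at the centre of its underside, z up.
- coaster: round flat cork coaster, 84 mm diameter, 8 mm thick, fixed; place of the jar. Origin at the centre of its underside on the table.
- plinth: square flat wooden plinth, 84 x 84 mm, 8 mm thick, fixed; place of the ring box. Origin at the centre of its underside on the table, x and y square to its sides.
- bangle_post: bangle post: a round dark wooden base of 84 mm diameter, 10 mm thick, with an upright post of 26 mm diameter rising 35 mm above it (its top 45 mm above the table), fixed; place of the bangle. Origin at the centre of the base's underside on the table.
- comb_rest: long narrow flat wooden rest, 150 mm long (its x) x 60 mm wide (its y), 8 mm thick, fixed; place of the comb, either way round. Origin at the centre of its underside on the table.
- oval_tray: flat rimless blue ceramic oval tray, 100 mm long (its x) x 70 mm wide (its y), 8 mm thick, fixed; place of the pendant, at any yaw. Origin at the centre of its underside on the table.
There are look-alikes about, which are no part of the job. Several things have the shape of the bangle; the one meant has the colours described above.

How it is judged:
By the outcome, as a careful person would: the job done as asked, in the order asked, and still so for the second after the job is handed in, with the robot touching nothing.
It also fails if it takes over 125 s, if anything falls off the work surface, if the arm or the gripper's body presses on something with over 40 N, if the wrist force passes 120 N, or if a joint passes its speed limit or range.

## Working session

There is one attempt and no reset: what is moved stays moved. The work goes in short steps, Python scripts to look and compute and a tool call to move; the robot and the scene stay as the last step left them, time stands still between calls to the robot, and variables do not carry over. Pictures are saved under pics/ and viewed, at most 14 in all, crops included, and the job is handed in when it is done.

Besides the shell and the picture viewer there is one more tool, called after "Call:" as name(argument=value, ...) on one line, values as JSON. servo_tool: Moves the arm, as the interface text tells. Its arguments: {"type":"object","properties":{"series":{"type":"array","items":{"type":"object","properties":{"tx":{"type":"number"},"ty":{"type":"number"},"tz":{"type":"number"},"rx":{"type":"number"},"ry":{"type":"number"},"rz":{"type":"number"},"hand":{"type":"number"}}}}},"required":["series"]}

```bash
ls; mkdir -p pics; cat > h.py <<'E'
import numpy as np, cv2
from cell import state, capture, hand_in, recognise, spot_point, grasp_offset
def K(c):
    f=240/np.tan(np.radians(c["vertical_fov"])/2); return f
def world(c,px,z=None,d=None):
    """pixel(s)->world at range d, or on plane z"""
    px=np.atleast_2d(np.asarray(px,float)); f=K(c)
    s=(px-[c["cx"],c["cy"]])/f; u=s.copy()
    for _ in range(20): u=s/(1+c["k1"]*(u**2).sum(1,keepdims=True))
    ray=np.c_[u[:,0],-u[:,1],-np.ones(len(u))]; P=np.array(c["pose"]); R,t=P[:3,:3],P[:3,3]
    w=ray@R.T
    if z is not None: return t+w*((z-t[2])/w[:,2])[:,None]
    if d is None: d=c["range_z"][px[:,1].round().astype(int),px[:,0].round().astype(int)]
    return t+w*np.asarray(d).reshape(-1,1)
def cloud(c):
    v,u=np.mgrid[:480,:640]; px=np.c_[u.ravel(),v.ravel()]
    return world(c,px,d=c["range_z"].ravel()).reshape(480,640,3)
def save(n,im): cv2.imwrite("pics/"+n,cv2.cvtColor(im,cv2.COLOR_RGB2BGR))
E
python3 - <<'E'
from h import *
for n in("scene","top"):
    c=capture(n); save(n+"0.png",c["image"]); print(n,c["pose"],c["vertical_fov"],c["k1"])
    for o in "jar ring_box bangle comb pendant coaster plinth bangle_post comb_rest oval_tray".split():
        print(o,[(np.round(r["pixel"]).tolist(),round(r["score"],2),world(c,r["pixel"])[0].round().tolist()) for r in recognise(o,c)])
s=state();print(s["time_s"],s["tool_rot"],grasp_offset)
E
```

```text
pics
scene [[ 7.03795472e-01 -4.70674222e-01  5.32106861e-01  1.05939241e+03]
 [ 7.10311384e-01  4.78243137e-01 -5.16469980e-01 -5.19075037e+02]
 [-1.13873484e-02  7.41450794e-01  6.70910612e-01  7.27091985e+02]
 [ 0.00000000e+00  0.00000000e+00  0.00000000e+00  1.00000000e+00]] 48.62491499818722 0.03427079273586452
jar [([342.0, 230.0], 0.86, [536.0, 71.0, 31.0]), ([136.0, 330.0], 0.37, [453.0, -344.0, 18.0])]
ring_box [([249.0, 260.0], 0.73, [474.0, -116.0, 37.0])]
bangle [([302.0, 201.0], 0.85, [386.0, 104.0, 2.0]), ([340.0, 209.0], 0.78, [493.0, 110.0, 37.0]), ([346.0, 188.0], 0.64, [423.0, 204.0, 5.0]), ([134.0, 332.0], 0.39, [453.0, -348.0, 17.0])]
comb [([264.0, 246.0], 0.97, [474.0, -80.0, 47.0]), ([249.0, 259.0], 0.42, [475.0, -117.0, 40.0])]
pendant [([424.0, 241.0], 0.68, [656.0, 180.0, 7.0]), ([135.0, 332.0], 0.66, [454.0, -347.0, 18.0]), ([252.0, 243.0], 0.64, [463.0, -96.0, 58.0])]
coaster [([369.0, 294.0], 0.65, [672.0, -5.0, 10.0])]
plinth [([423.0, 239.0], 0.59, [651.0, 184.0, 7.0])]
bangle_post [([134.0, 330.0], 0.87, [452.0, -346.0, 21.0])]
comb_rest [([304.0, 348.
[... 791 characters left out ...]
29.0, 212.0], 0.42, [640.0, 184.0, 12.0])]
comb [([349.0, 296.0], 0.73, [439.0, -86.0, 41.0])]
pendant [([352.0, 286.0], 0.79, [459.0, -90.0, 64.0]), ([341.0, 295.0], 0.52, [441.0, -67.0, 37.0])]
coaster [([308.0, 199.0], 0.81, [667.0, 1.0, 9.0])]
plinth [([228.0, 209.0], 0.91, [647.0, 186.0, 12.0])]
bangle_post []
comb_rest [([380.0, 199.0], 0.64, [664.0, -166.0, 9.0])]
oval_tray [([169.0, 302.0], 0.86, [434.0, 319.0, 11.0]), ([461.0, 295.0], 0.54, [433.0, -334.0, 43.0]), ([341.0, 294.0], 0.24, [443.0, -67.0, 42.0])]
1.1 [[-9.63018247e-01  2.69436181e-01 -1.95581425e-05]
 [ 2.69436182e-01  9.63018243e-01 -8.24057858e-05]
 [-3.36825216e-06 -8.46279466e-05 -9.99999996e-01]] 18.700000000000003
```

View pics/scene0.png

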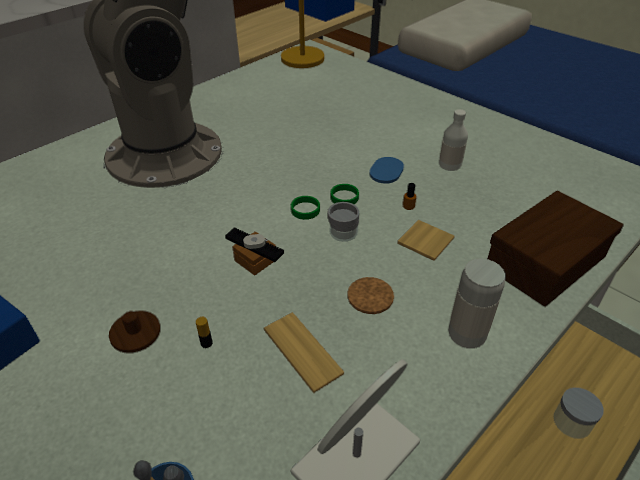

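View pics/top0.png

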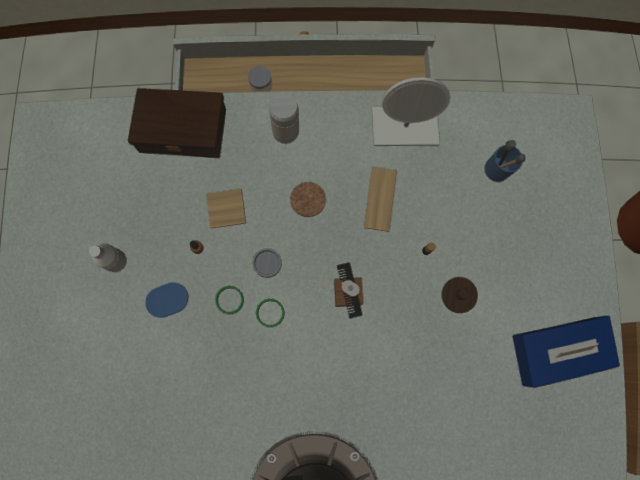

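Two green rings at scene (305,207) and (344,195) are look-alikes. The grey steel ring on the jar at scene (343,217), top (268,263) fits the description. The pendant and comb are on the box at top (349,290). I'll confirm the ring in an enlarged crop while measuring.

```bash
python3 - <<'E'
from h import *
import pickle
a=capture("scene");b=capture("top"); pickle.dump((a,b),open("shots.pkl","wb"))
def cr(im,x,y,w,h,s): return cv2.resize(im[y:y+h,x:x+w],None,fx=s,fy=s,interpolation=cv2.INTER_CUBIC)
A=np.hstack([cr(a["image"],215,180,80,60*100//60,5)[:500],cr(a["image"],290,165,80,100,5)])[:300+200]
B=cr(b["image"],215,230,160,100,5)
save("crop.png",cv2.resize(np.vstack([A,np.pad(B,((0,0),(0,0),(0,0)))]),(480,600)) if 0 else np.vstack([cv2.resize(A,(480,300)),cv2.resize(B,(480,300))]))
# heights in world-z maps (top cam)
for n,c in(("scene",a),("top",b)):
    hsv=cv2.cvtColor(c["image"],cv2.COLOR_RGB2HSV)
    pts=dict(scene=dict(tray=(386,170),rest=(304,350),plinth=(425,240),coaster=(371,295),post=(120,338),jarlid=(343,214),pend=(254,239),comb=(235,236),box=(250,263),bg=(330,290)),
      top=dict(tray=(167,300),rest=(380,199),plinth=(226,208),coaster=(308,199),post=(448,297),jarlid=(267,263),pend=(349,288),comb=(345,275),box=(357,296),bg=(320,240)))[n]
    print(n,{k:(hsv[v[1],v[0]].tolist()) for k,v in pts.items()})
E
```

```text
scene {'tray': [103, 147, 92], 'rest': [21, 144, 129], 'plinth': [20, 142, 133], 'coaster': [15, 152, 111], 'post': [14, 200, 42], 'jarlid': [50, 8, 92], 'pend': [50, 8, 93], 'comb': [30, 57, 9], 'box': [14, 182, 56], 'bg': [46, 34, 126]}
top {'tray': [106, 111, 94], 'rest': [19, 99, 121], 'plinth': [19, 100, 120], 'coaster': [14, 105, 90], 'post': [12, 96, 48], 'jarlid': [110, 8, 95], 'pend': [105, 11, 93], 'comb': [50, 17, 46], 'box': [15, 52, 39], 'bg': [53, 17, 121]}
```

View pics/crop.png

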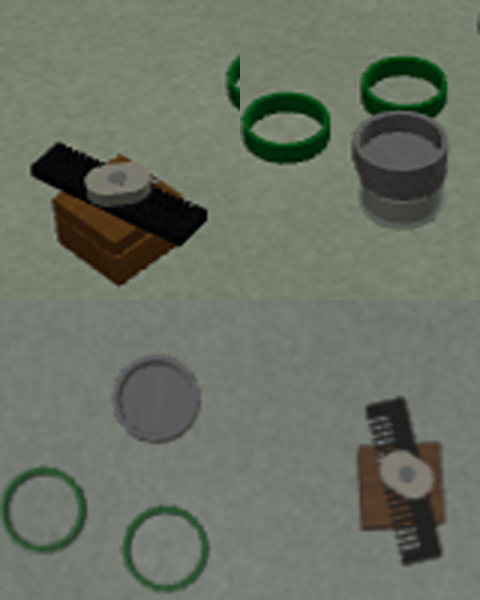

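The crop confirms it: the grey steel bangle sits on the jar, and both green rings are decoys. Next I'll measure everything by colour masks.

```bash
cat > meas.py <<'E'
from h import *
def fit(c,box,cond,z,up=4,show=False):
    """rect/centroid of the colour mask inside box (x,y,w,h), projected on plane z"""
    x,y,w,h=box
    im=cv2.resize(c["image"][y:y+h,x:x+w],None,fx=up,fy=up,interpolation=cv2.INTER_LINEAR)
    m=cond(cv2.cvtColor(im,cv2.COLOR_RGB2HSV).astype(int)).astype(np.uint8)
    n,l,s,_=cv2.connectedComponentsWithStats(m); m=(l==1+np.argmax(s[1:,4])).astype(np.uint8)
    k=max(cv2.findContours(m,cv2.RETR_EXTERNAL,cv2.CHAIN_APPROX_NONE)[0],key=cv2.contourArea)[:,0,:]
    p=world(c,(k+.5)/up-.5+[x,y],z=z)[:,:2].astype(np.float32)
    (cx,cy),(a,b),t=cv2.minAreaRect(p)
    if a<b: a,b,t=b,a,t+90
    M=cv2.moments(p.reshape(-1,1,2)); mu=[M["m10"]/M["m00"],M["m01"]/M["m00"]]
    pa=.5*np.degrees(np.arctan2(2*M["mu11"],M["mu20"]-M["mu02"]))
    r=lambda v:np.round(v,1).tolist()
    return dict(rect=r([cx,cy]),size=r([a,b]),yaw=r((t+90)%180-90),cen=r(mu),pa=r(pa),diam=r(np.sqrt(4*M["m00"]/np.pi)))
E
python3 - <<'E'
from meas import *
import pickle
a,b=pickle.load(open("shots.pkl","rb"))
blue=lambda h:(abs(h[...,0]-105)<15)&(h[...,1]>60)
wood=lambda h:(h[...,0]<26)&(h[...,1]>60)
woods=lambda h:(h[...,0]<28)&(h[...,1]>88)
drk=lambda h:h[...,2]<75
pend=lambda h:(h[...,1]<35)&(h[...,2]>62)
grey=lambda h:(h[...,2]<107)
black=lambda h:(h[...,2]<60)
R=[("tray",a,(360,150,50,40),blue,8),("tray",b,(140,277,55,46),blue,8),
("rest",a,(255,305,100,90),woods,8),("rest",b,(355,160,50,80),wood,8),
("plinth",a,(390,215,70,50),woods,8),("plinth",b,(200,182,52,52),wood,8),
("coaster",a,(340,270,60,50),woods,8),("coaster",b,(285,177,46,46),wood,8),
("post",a,(100,305,66,50),drk,10),("post",b,(435,270,50,50),drk,10),
("bangle",b,(245,240,46,46),lambda h:h[...,2]<108,56),
("bangle",a,(320,197,45,30),lambda h:(h[...,2]<110)&(h[...,1]<60),56),
("pend",a,(240,230,32,24),lambda h:(h[...,1]<60)&(h[...,2]>50),60),
]
for n,c,bx,f,z in R: print(n,"scene" if c is a else "top",fit(c,bx,f,z))
E
```

```text
tray scene {'rect': [444.6, 320.0], 'size': [109.3, 72.0], 'yaw': -68.7, 'cen': [444.8, 320.4], 'pa': -66.0, 'diam': 90.5}
tray top {'rect': [439.8, 325.8], 'size': [99.4, 69.9], 'yaw': -69.7, 'cen': [439.7, 325.6], 'pa': -71.1, 'diam': 85.5}
rest scene {'rect': [671.3, -171.0], 'size': [151.7, 60.7], 'yaw': -9.8, 'cen': [671.4, -171.0], 'pa': -9.9, 'diam': 107.1}
rest top {'rect': [666.9, -168.0], 'size': [149.7, 59.4], 'yaw': -10.0, 'cen': [666.8, -168.1], 'pa': -10.0, 'diam': 104.9}
plinth scene {'rect': [654.5, 187.5], 'size': [89.1, 84.7], 'yaw': -82.9, 'cen': [654.6, 187.5], 'pa': -80.3, 'diam': 96.5}
plinth top {'rect': [649.9, 191.6], 'size': [84.0, 83.4], 'yaw': 7.3, 'cen': [650.0, 191.6], 'pa': 6.7, 'diam': 93.1}
coaster scene {'rect': [672.8, -2.0], 'size': [87.3, 82.4], 'yaw': -48.5, 'cen': [672.7, -2.2], 'pa': -52.1, 'diam': 84.8}
coaster top {'rect': [668.0, 1.2], 'size': [82.2, 81.9], 'yaw': -1.0, 'cen': [668.2, 1.1], 'pa': 14.6, 'diam': 82.0}
post scene {'rect': [444.6, -343.8], 'size': [88.9, 84.9], 'yaw': 9.1, 'cen': [444.3, -343.8], 'pa': -15.6, 'diam': 86.5}
post top {'rect': [437.7, -340.2], 'size': [83.4, 82.0], 'yaw': 86.7, 'cen': [437.4, -340.3], 'pa': -78.2, 'diam': 82.7}
bangle top {'rect': [513.1, 93.5], 'size': [65.6, 65.1], 'yaw': -1.0, 'cen': [513.1, 93.3], 'pa': 25.1, 'diam': 65.1}
bangle scene {'rect': [516.1, 92.8], 'size': [94.7, 64.2], 'yaw': -47.3, 'cen': [523.1, 85.4], 'pa': -45.5, 'diam': 74.0}
pend scene {'rect': [457.7, -83.5], 'size': [58.4, 52.7], 'yaw': 48.6, 'cen': [457.3, -81.2], 'pa': 84.2, 'diam': 52.8}
```

```bash
cat >> meas.py <<'E'
def proj(c,P3,z):
    """world points shadowed from the camera on plane z"""
    t=np.array(c["pose"])[:3,3]; d=P3-t; return (t+d*((z-t[2])/d[:,2])[:,None])[:,:2]
def bias(c,xy,outline,yaw,z0,z1):
    q=np.radians(yaw); R=np.array([[np.cos(q),-np.sin(q)],[np.sin(q),np.cos(q)]])
    o=outline@R.T+xy; P=np.vstack([np.c_[o,np.full(len(o),z)] for z in(z0,z1)])
    h=cv2.convexHull(proj(c,P,z1).astype(np.float32)); M=cv2.moments(h)
    return np.array([M["m10"],M["m01"]])/M["m00"]-xy
th=np.linspace(0,2*np.pi,90,endpoint=False); circ=np.c_[np.cos(th),np.sin(th)]
rect=lambda a,b:np.array([[a,b],[a,-b],[-a,-b],[-a,b]])/2
E
python3 - <<'E'
from meas import *
import pickle
a,b=pickle.load(open("shots.pkl","rb"))
T=[("tray",(444.8,320.4),(439.7,325.6),circ*[50,35],-70.5,0,8),("rest",(671.4,-171),(666.8,-168.1),rect(150,60),-10,0,8),
("plinth",(654.6,187.5),(650,191.6),rect(84,84),7.2,0,8),("coaster",(672.7,-2.2),(668.2,1.1),circ*42,0,0,8),
("post",(444.3,-343.8),(437.4,-340.3),circ*42,0,0,10)]
for n,s,t,o,y,z0,z1 in T:
    print(n,*[(np.array(v)-bias(c,np.array(v),o,y,z0,z1)).round(1) for c,v in((a,s),(b,t))])
v=np.array([513.1,93.3]);print("bangle",v-bias(b,v,circ*32,0,30,56))
S=lambda h:h[...,1]; V=lambda h:h[...,2]
bx=(328,258,45,65)
print("pend",fit(b,(336,270,26,32),lambda h:(V(h)>68)&(V(h)<110),60))
print("box",fit(b,bx,lambda h:(V(h)<85)&(h[...,0]<25)&(S(h)>40),40))
print("union",fit(b,bx,lambda h:(V(h)<85),50))
print("black",fit(b,bx,lambda h:(V(h)<75)&(S(h)<45),50))
x,y,w,h=bx
np.set_printoptions(linewidth=250)
H=cv2.cvtColor(b["image"],cv2.COLOR_RGB2HSV)
print(H[272:304,333:366,2]); 
im=cv2.resize(b["image"][y:y+h,x:x+w],None,fx=9,fy=9,interpolation=cv2.INTER_CUBIC); im=np.clip(im.astype(int)*2,0,255).astype(np.uint8)
i2=cv2.resize(a["image"][222:280,218:292],None,fx=5,fy=5,interpolation=cv2.INTER_CUBIC);i2=np.clip(i2.astype(int)*2,0,255).astype(np.uint8)
i2=np.pad(i2,((0,585-i2.shape[0]),(0,0),(0,0)))
save("stack.png",np.hstack([im,i2]))
E
```

```text
tray [441.6 324.7] [440.  326.4]
rest [ 669.6 -169.3] [ 667.6 -168.5]
plinth [652.6 191.2] [650.9 192. ]
coaster [6.708e+02 4.000e-01] [669.1   1.1]
post [ 440.4 -342.7] [ 437.8 -341.5]
bangle [514.59689111  93.96620548]
pend {'rect': [459.3, -83.2], 'size': [69.2, 56.0], 'yaw': -1.6, 'cen': [454.6, -82.0], 'pa': -78.2, 'diam': 54.6}
box {'rect': [448.0, -72.3], 'size': [62.1, 39.1], 'yaw': 2.5, 'cen': [441.7, -68.2], 'pa': 17.5, 'diam': 43.4}
union {'rect': [451.1, -82.6], 'size': [122.7, 60.5], 'yaw': 1.6, 'cen': [449.9, -82.9], 'pa': 10.1, 'diam': 81.3}
black {'rect': [487.1, -77.5], 'size': [46.4, 30.3], 'yaw': 12.7, 'cen': [492.1, -77.9], 'pa': 28.4, 'diam': 35.3}
[[122 124 125 ... 124 122 122]
 [122 125 125 ... 122 120 121]
 [121 125 124 ... 122 120 118]
 ...
 [125 114  80 ...  93 122 121]
 [122 111  79 ...  93 120 121]
 [121 113  86 ...  95 121 121]]
```

View pics/stack.png

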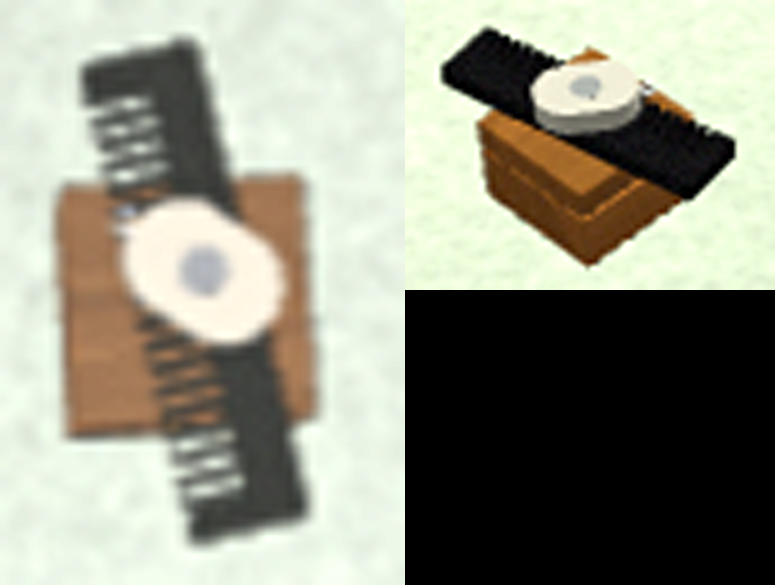

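Left: top view ×9 – pendant centred near (203,270) with its loop at (125,218), comb corners (80,65),(190,38),(310,515),(190,545), box corners (58,188),(303,175),(315,415),(68,438). The right panel agrees.

```bash
python3 - <<'E'
from meas import *
import pickle
a,b=pickle.load(open("shots.pkl","rb"))
print("pend",fit(b,(336,270,26,32),lambda h:(h[...,2]>136),60), fit(b,(336,270,26,32),lambda h:(h[...,2]>128),60))
print("pend scene",fit(a,(236,228,40,26),lambda h:(h[...,2]>150),60))
px=lambda L:(np.array(L)+.5)/9-.5+[328,258]
c=world(b,px([(80,65),(190,38),(310,515),(190,545)]),z=50)[:,:2]
k=world(b,px([(58,188),(303,175),(315,415),(68,438)]),z=40)[:,:2]
print("loop",world(b,px([(125,218)]),z=55))
for n,q in(("comb",c),("box",k)):
    print(n,q.round(1).tolist(),q.mean(0).round(1),[np.degrees(np.arctan2(*(q[j]-q[i])[::-1])).round(1) for i,j in((0,1),(1,2),(2,3),(3,0))],[np.linalg.norm(q[j]-q[i]).round(1) for i,j in((0,1),(1,2),(2,3),(3,0))])
E
```

```text
Traceback (most recent call last):
  File "meas.py", line 7, in fit
    n,l,s,_=cv2.connectedComponentsWithStats(m); m=(l==1+np.argmax(s[1:,4])).astype(np.uint8)
                                                         ~~~~~~~~~^^^^^^^^^
ValueError: attempt to get argmax of an empty sequence
```

```bash
python3 - <<'E'
from meas import *
import pickle
a,b=pickle.load(open("shots.pkl","rb"))
H=cv2.cvtColor(b["image"],cv2.COLOR_RGB2HSV);print([H[r,c].tolist() for c,r in((343,285),(349,281),(354,294),(356,290),(335,275))])
H=cv2.cvtColor(a["image"],cv2.COLOR_RGB2HSV);print([H[r,c].tolist() for c,r in((248,238),(254,236),(262,238),(250,244),(230,250))])
print("pend",fit(b,(341,278,19,21),lambda h:(h[...,2]>90),60))
print("pend+gem scene",fit(a,(238,230,32,20),lambda h:(h[...,2]>75)&((h[...,0]<30)|(h[...,1]<15))&(h[...,1]<80),60))
px=lambda L:(np.array(L)+.5)/9-.5+[328,258]
c=world(b,px([(80,65),(190,38),(310,515),(190,545)]),z=50)[:,:2]
k=world(b,px([(58,188),(303,175),(315,415),(68,438)]),z=40)[:,:2]
print("loop",world(b,px([(125,218)]),z=55), "gem",world(b,px([(204,270)]),z=60))
for n,q in(("comb",c),("box",k)):
    print(n,q.mean(0).round(1),[np.degrees(np.arctan2(*(q[j]-q[i])[::-1])).round(1) for i,j in((0,1),(1,2),(2,3),(3,0))],[np.linalg.norm(q[j]-q[i]).round(1) for i,j in((0,1),(1,2),(2,3),(3,0))])
E
```

```text
[[19, 28, 129], [19, 28, 128], [19, 28, 129], [21, 26, 128], [49, 16, 124]]
[[28, 27, 122], [28, 27, 123], [28, 29, 122], [26, 28, 127], [43, 35, 130]]
pend {'rect': [454.9, -86.0], 'size': [44.8, 29.2], 'yaw': 58.3, 'cen': [454.5, -86.5], 'pa': 63.3, 'diam': 35.6}
pend+gem scene {'rect': [459.8, -88.3], 'size': [41.6, 37.8], 'yaw': 2.2, 'cen': [456.3, -86.6], 'pa': 52.8, 'diam': 36.6}
loop [[468.23303786 -68.36352372  55.        ]] gem [[454.71346984 -86.65613469  60.        ]]
comb [451.1 -84.5] [np.float64(-77.3), np.float64(-167.8), np.float64(102.5), np.float64(11.2)] [np.float64(27.8), np.float64(119.4), np.float64(29.9), np.float64(119.3)]
box [448.6 -83.7] [np.float64(-88.2), np.float64(-179.1), np.float64(94.0), np.float64(0.7)] [np.float64(60.3), np.float64(58.9), np.float64(60.5), np.float64(61.1)]
```

```bash
cat > go.py <<'E'
import sys,numpy as np
from cell import state
# usage: go.py x,y,z,phi ... (phi = world angle of tool y, deg); prints per-leg shift/turn
s=state(); p=np.array(s["tcp_pos"]); R=np.array(s["tool_rot"])
print("t %.1f"%s["time_s"],"tcp",p.round(1),"phi %.1f"%np.degrees(np.arctan2(R[1,1],R[0,1])),"grip %.1f %.0f"%(s["grip_width"],s["gripper_force"]),"F",np.round(s["force"],1),"q7 %.2f"%s["q"][6])
from scipy.spatial.transform import Rotation as Q
for a in sys.argv[1:]:
    x,y,z,f=map(float,a.split(",")); f=np.radians(f); t=np.array([x,y,z])
    Y=np.array([np.cos(f),np.sin(f),0]); Z=np.array([0,0,-1.]); T=np.c_[np.cross(Y,Z),Y,Z]
    d=R.T@(t-p)/10; r=np.degrees(Q.from_matrix(R.T@T).as_rotvec())
    print(a,"t(cm)",d.round(2),"r",r.round(1),"rows %.1f"%max(np.linalg.norm(t-p)/41.7,np.linalg.norm(r)/7.16)); p,R=t,T
E
python3 go.py 500,330,240,20 455.5,-86.8,120,-33 455.5,-86.8,62,-33
```

```text
t 1.2 tcp [181.9 650.  206.4] phi 74.4 grip 85.3 0 F [-0.2  0.  -0.1] q7 -0.07
500,330,240,20 t(cm) [-39.26 -22.24  -3.36] r [-0.  -0.  54.4] rows 10.9
455.5,-86.8,120,-33 t(cm) [-37.64 -18.44  12.  ] r [ 0.  0. 53.] rows 10.5
455.5,-86.8,62,-33 t(cm) [0.  0.  5.8] r [0. 0. 0.] rows 1.4
```

Call:
servo_tool(series=[{"tx":-39.2,"ty":-22.2,"tz":-3.4,"rz":54,"hand":4.5},{"tx":-39.2,"ty":-22.2,"tz":-3.4,"rz":54,"hand":4.5},{"tx":-39.2,"ty":-22.2,"tz":-3.4,"rz":54,"hand":4.5},{"tx":-39.2,"ty":-22.2,"tz":-3.4,"rz":54,"hand":4.5},{"tx":-39.2,"ty":-22.2,"tz":-3.4,"rz":54,"hand":4.5},{"tx":-39.2,"ty":-22.2,"tz":-3.4,"rz":54,"hand":4.5},{"tx":-39.2,"ty":-22.2,"tz":-3.4,"rz":54,"hand":4.5},{"tx":-39.2,"ty":-22.2,"tz":-3.4,"rz":54,"hand":4.5},{"tx":-39.2,"ty":-22.2,"tz":-3.4,"rz":54,"hand":4.5},{"tx":-39.2,"ty":-22.2,"tz":-3.4,"rz":54,"hand":4.5}])

```text
schema error: expected keys tx, ty, tz, rx, ry, rz, hand
```

```bash
python3 go.py 455.5,-86.8,120,-33 455.5,-86.8,62,-33
```

```text
t 1.2 tcp [181.9 650.  206.4] phi 74.4 grip 85.3 0 F [-0.2  0.  -0.1] q7 -0.07
455.5,-86.8,120,-33 t(cm) [-46.21 -63.58   8.64] r [ -0.    0.  107.4] rows 19.0
455.5,-86.8,62,-33 t(cm) [0.  0.  5.8] r [0. 0. 0.] rows 1.4
```

Call:
servo_tool(series=[{"tx":-39.2,"ty":-22.2,"tz":-3.4,"rx":0,"ry":0,"rz":54,"hand":4.5},{"tx":-39.2,"ty":-22.2,"tz":-3.4,"rx":0,"ry":0,"rz":54,"hand":4.5},{"tx":-39.2,"ty":-22.2,"tz":-3.4,"rx":0,"ry":0,"rz":54,"hand":4.5},{"tx":-39.2,"ty":-22.2,"tz":-3.4,"rx":0,"ry":0,"rz":54,"hand":4.5},{"tx":-39.2,"ty":-22.2,"tz":-3.4,"rx":0,"ry":0,"rz":54,"hand":4.5},{"tx":-39.2,"ty":-22.2,"tz":-3.4,"rx":0,"ry":0,"rz":54,"hand":4.5},{"tx":-39.2,"ty":-22.2,"tz":-3.4,"rx":0,"ry":0,"rz":54,"hand":4.5},{"tx":-39.2,"ty":-22.2,"tz":-3.4,"rx":0,"ry":0,"rz":54,"hand":4.5},{"tx":-39.2,"ty":-22.2,"tz":-3.4,"rx":0,"ry":0,"rz":54,"hand":4.5},{"tx":-39.2,"ty":-22.2,"tz":-3.4,"rx":0,"ry":0,"rz":54,"hand":4.5}])

```text
time_s: 2.03
tcp_pos: [475.9, 353.9, 238.2]
tool_rot: [[-0.348, 0.938, 0.0], [0.938, 0.348, 0.0], [0.0, 0.0, -1.0]]
force: [1.1, 1.5, -0.9]
grip_width: 45.1
gripper_force: 0.0
```

```bash
python3 go.py 455.5,-86.8,120,-33 455.5,-86.8,62,-33
```

```text
t 2.0 tcp [475.9 353.9 238.2] phi 20.4 grip 45.1 0 F [ 1.1  1.5 -0.9] q7 -0.28
455.5,-86.8,120,-33 t(cm) [-40.61 -17.25  11.8 ] r [ 0.  -0.  53.4] rows 11.0
455.5,-86.8,62,-33 t(cm) [0.  0.  5.8] r [0. 0. 0.] rows 1.4
```

Call:
servo_tool(series=[{"tx":-40.6,"ty":-17.2,"tz":11.8,"rx":0,"ry":0,"rz":53.4,"hand":4.5},{"tx":-40.6,"ty":-17.2,"tz":11.8,"rx":0,"ry":0,"rz":53.4,"hand":4.5},{"tx":-40.6,"ty":-17.2,"tz":11.8,"rx":0,"ry":0,"rz":53.4,"hand":4.5},{"tx":-40.6,"ty":-17.2,"tz":11.8,"rx":0,"ry":0,"rz":53.4,"hand":4.5},{"tx":-40.6,"ty":-17.2,"tz":11.8,"rx":0,"ry":0,"rz":53.4,"hand":4.5},{"tx":-40.6,"ty":-17.2,"tz":11.8,"rx":0,"ry":0,"rz":53.4,"hand":4.5},{"tx":-40.6,"ty":-17.2,"tz":11.8,"rx":0,"ry":0,"rz":53.4,"hand":4.5},{"tx":-40.6,"ty":-17.2,"tz":11.8,"rx":0,"ry":0,"rz":53.4,"hand":4.5},{"tx":-40.6,"ty":-17.2,"tz":11.8,"rx":0,"ry":0,"rz":53.4,"hand":4.5},{"tx":-40.6,"ty":-17.2,"tz":11.8,"rx":0,"ry":0,"rz":53.4,"hand":4.5}])

```text
time_s: 2.87
tcp_pos: [456.3, -48.2, 130.0]
tool_rot: [[0.545, 0.838, 0.001], [0.838, -0.545, 0.001], [0.001, 0.001, -1.0]]
force: [1.7, 0.0, 0.5]
grip_width: 45.1
gripper_force: 0.0
```

```bash
python3 go.py 455.5,-86.8,62,-33 455.5,-86.8,52,-33; python3 - <<'E'
from meas import *
c=capture("scene");W=cloud(c)
m=(np.hypot(W[...,0]-455,W[...,1]+87)<60)&(W[...,2]>75)
z=np.sort(W[...,2][m]);print(len(z),z[[5,len(z)//50,len(z)//20,len(z)//10]])
save("hover.png",cv2.resize(c["image"][150:290,190:330],None,fx=4,fy=4))
E
```

```text
t 2.9 tcp [456.3 -48.2 130. ] phi -33.0 grip 45.1 0 F [1.7 0.  0.5] q7 -0.41
455.5,-86.8,62,-33 t(cm) [-3.29  2.03  6.8 ] r [ 0.  -0.1 -0. ] rows 1.9
455.5,-86.8,52,-33 t(cm) [0. 0. 1.] r [0. 0. 0.] rows 0.2
8173 [157.65149111 184.38539713 230.08050463 259.28667707]
```

View pics/hover.png

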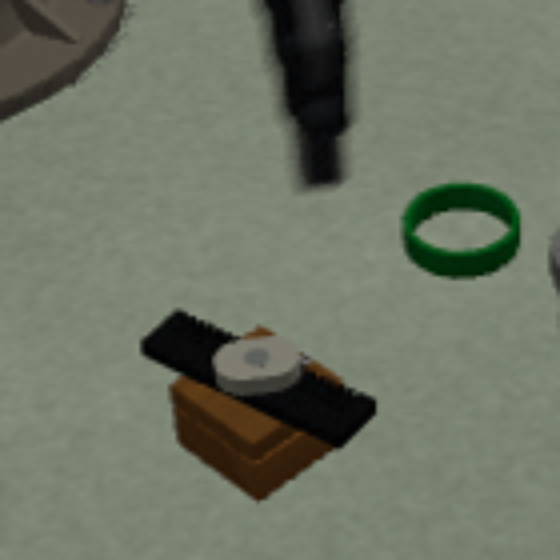

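The gripper is above and behind the stack, with its fingertips at about scene (269,196). I'll lower it over the pendant.

Call:
servo_tool(series=[{"tx":-3.3,"ty":2.0,"tz":2.0,"rx":0,"ry":0,"rz":0,"hand":4.2},{"tx":-3.3,"ty":2.0,"tz":4.0,"rx":0,"ry":0,"rz":0,"hand":4.2},{"tx":-3.3,"ty":2.0,"tz":6.0,"rx":0,"ry":0,"rz":0,"hand":4.2},{"tx":-3.3,"ty":2.0,"tz":6.5,"rx":0,"ry":0,"rz":0,"hand":4.2},{"tx":-3.3,"ty":2.0,"tz":6.8,"rx":0,"ry":0,"rz":0,"hand":4.2},{"tx":-3.3,"ty":2.0,"tz":6.8,"rx":0,"ry":0,"rz":0,"hand":4.2}])

```text
time_s: 3.42
tcp_pos: [455.5, -85.1, 62.2]
tool_rot: [[0.545, 0.839, -0.0], [0.839, -0.545, -0.0], [-0.0, -0.0, -1.0]]
force: [-0.3, 0.1, -0.4]
grip_width: 42.1
gripper_force: 0.0
```

```bash
python3 go.py 455.5,-86.8,52,-33; python3 - <<'E'
from meas import *
a=capture("scene");b=capture("top")
i=cv2.resize(a["image"][190:290,205:305],None,fx=4,fy=4,interpolation=cv2.INTER_CUBIC);j=cv2.resize(b["image"][245:345,300:400],None,fx=4,fy=4,interpolation=cv2.INTER_CUBIC)
save("near.png",np.clip(np.hstack([i,j]).astype(int)*2,0,255).astype(np.uint8))
E
```

```text
t 3.4 tcp [455.5 -85.1  62.2] phi -33.0 grip 42.1 0 F [-0.3  0.1 -0.4] q7 -0.18
455.5,-86.8,52,-33 t(cm) [-0.14  0.09  1.02] r [-0.  0. -0.] rows 0.2
```

View pics/near.png

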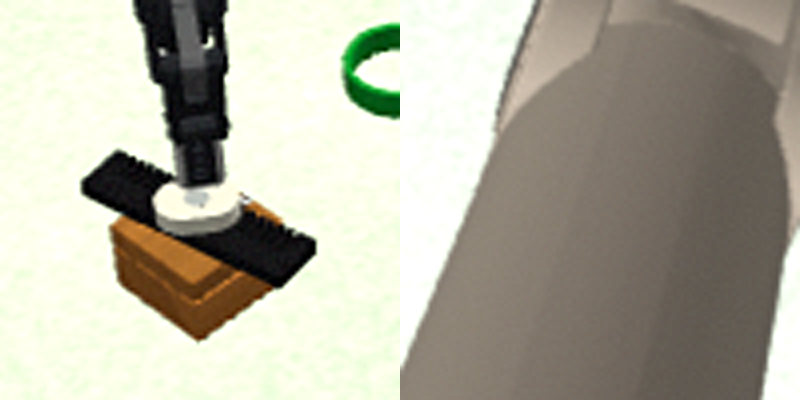

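```bash
cat >> h.py <<'E'
def pix(c,P):
    P=np.atleast_2d(P); T=np.array(c["pose"]); q=(P-T[:3,3])@T[:3,:3]; u=np.c_[q[:,0],-q[:,1]]/-q[:,2:]
    return u*(1+c["k1"]*(u**2).sum(1,keepdims=True))*K(c)+[c["cx"],c["cy"]]
E
python3 - <<'E'
from h import *
c=capture("scene")
for z in(50,55,62,70,75):
  print(z,[((pix(c,[455.5+.84*r,-85.1-.545*r,z])[0]-[205,190])*4).round().tolist() for r in(-21,0,21,28)])
px=np.array([(200,y) for y in(150,165,175,181)])/4+[205,190]
print(world(c,px).round(0))
E
```

```text
50 [[194.0, 179.0], [199.0, 208.0], [205.0, 238.0], [207.0, 248.0]]
55 [[193.0, 171.0], [198.0, 200.0], [204.0, 230.0], [206.0, 240.0]]
62 [[191.0, 160.0], [197.0, 189.0], [203.0, 219.0], [204.0, 229.0]]
70 [[190.0, 147.0], [195.0, 176.0], [201.0, 206.0], [203.0, 217.0]]
75 [[189.0, 139.0], [194.0, 168.0], [200.0, 198.0], [202.0, 208.0]]
[[ 483. -101.  113.]
 [ 486. -104.  108.]
 [ 484. -103.  100.]
 [ 484. -103.   96.]]
```

```bash
python3 - <<'E'
from h import *
import pickle
c=capture("scene");print(state()["tcp_pos"]);W=cloud(c)
a,_=pickle.load(open("shots.pkl","rb"))
np.set_printoptions(linewidth=200,suppress=True)
for u in (252,255,258): 
  for v in range(226,248,2): print(u,v,W[v,u].round(0),c["image"][v,u], "before",cloud(a)[v,u].round(0) if 0 else a["image"][v,u])
E
```

```text
[456.07732718 -84.88801136  62.94474181]
252 226 [ 484. -108.  122.] [5 6 6] before [119 127 109]
252 228 [ 484. -108.  117.] [10  7  9] before [123 131 114]
252 230 [ 483. -108.  112.] [5 6 8] before [120 128 111]
252 232 [ 481. -107.  105.] [12 13 14] before [125 137 120]
252 234 [ 482. -108.  101.] [11 13 15] before [101  81  57]
252 236 [ 477. -105.   91.] [28 28 27] before [123 121 110]
252 238 [453. -89.  61.] [ 97 100  95] before [90 93 89]
252 240 [455. -91.  59.] [95 98 95] before [90 92 89]
252 242 [460. -95.  59.] [130 128 115] before [122 121 108]
252 244 [463. -97.  57.] [119 118 106] before [113 111 100]
252 246 [465. -99.  56.] [62 62 56] before [57 57 51]
255 226 [ 483. -100.  116.] [16 17 18] before [125 132 115]
255 228 [ 485. -102.  114.] [7 8 9] before [123 130 114]
255 230 [ 487. -104.  112.] [10 12 13] before [124 132 117]
255 232 [ 482. -101.  102.] [21 22 24] before [86 54 22]
255 234 [ 484. -103.  100.] [14 15 18] before [111 100  84]
255 236 [ 479. -100.   89.] [66 65 61] before [123 121 109]
255 238 [456. -84.  60.] [95 97 94] before [89 91 88]
255 240 [460. -88.  60.] [93 96 94] before [88 91 89]
255 242 [465. -91.  60.] [129 128 115] before [122 121 109]
255 244 [468. -94.  59.] [99 97 88] before [93 92 83]
255 246 [467. -94.  53.] [63 62 55] before [58 58 51]
258 226 [489. -98. 118.] [ 4  5 10] before [121 129 111]
258 228 [487. -97. 111.] [3 5 7] before [121 129 112]
258 230 [486. -97. 106.] [7 8 8] before [121 128 112]
258 232 [ 489. -100.  105.] [3 7 9] before [126 134 117]
258 234 [486. -98.  98.] [1 0 1] before [122 120 109]
258 236 [456. -76.  60.] [88 89 82] before [121 120 108]
258 238 [460. -80.  59.] [130 129 116] before [121 120 108]
258 240 [465. -84.  60.] [129 127 114] before [122 120 108]
258 242 [468. -87.  59.] [130 128 116] before [122 120 109]
258 244 [470. -89.  57.] [63 62 56] before [58 58 52]
258 246 [471. -90.  53.] [63 62 56] before [60 58 54]
```

The depth image puts the visible fingertip well above the reported TCP, so I'll step down and check.

Call:
servo_tool(series=[{"tx":-0.1,"ty":0.1,"tz":0.5,"rx":0,"ry":0,"rz":0,"hand":4.2},{"tx":-0.1,"ty":0.1,"tz":1.0,"rx":0,"ry":0,"rz":0,"hand":4.2},{"tx":-0.1,"ty":0.1,"tz":1.0,"rx":0,"ry":0,"rz":0,"hand":4.2}])

```text
time_s: 3.87
tcp_pos: [455.4, -86.5, 51.4]
tool_rot: [[0.545, 0.839, -0.001], [0.839, -0.545, 0.0], [-0.0, -0.001, -1.0]]
force: [-0.5, 1.0, 0.5]
grip_width: 42.0
gripper_force: 0.0
```

```bash
python3 go.py 455.5,-86.8,52,-33; python3 - <<'E'
from meas import *
a=capture("scene");W=cloud(a)
print([W[v,255].round(0).tolist() for v in range(230,248,2)])
i=cv2.resize(a["image"][205:275,215:295],None,fx=7,fy=7,interpolation=cv2.INTER_CUBIC)
save("near2.png",np.clip(i.astype(int)*2.5,0,255).astype(np.uint8))
E
```

```text
t 3.9 tcp [455.4 -86.5  51.4] phi -33.0 grip 42.0 0 F [-0.5  1.   0.5] q7 -0.15
455.5,-86.8,52,-33 t(cm) [-0.02  0.03 -0.06] r [-0.  0. -0.] rows 0.0
[[499.0, -113.0, 125.0], [486.0, -104.0, 106.0], [484.0, -103.0, 100.0], [485.0, -104.0, 96.0], [484.0, -104.0, 90.0], [482.0, -103.0, 84.0], [466.0, -92.0, 62.0], [469.0, -95.0, 61.0], [468.0, -94.0, 54.0]]
```

View pics/near2.png

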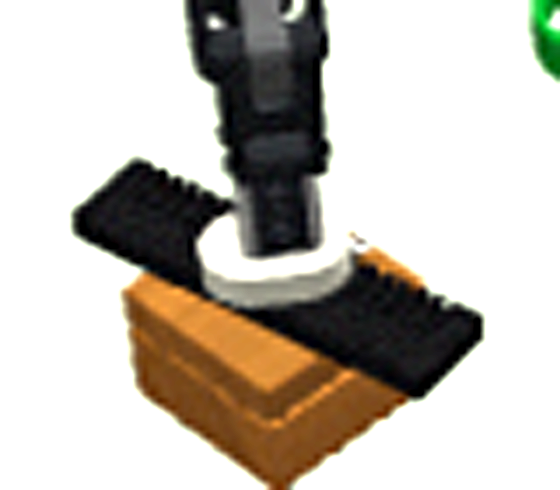

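Call:
servo_tool(series=[{"tx":0,"ty":0,"tz":0.15,"rx":0,"ry":0,"rz":0,"hand":4.2},{"tx":0,"ty":0,"tz":0.3,"rx":0,"ry":0,"rz":0,"hand":4.2},{"tx":0,"ty":0,"tz":0.4,"rx":0,"ry":0,"rz":0,"hand":4.2}])

```text
time_s: 4.17
tcp_pos: [455.7, -86.7, 47.9]
tool_rot: [[0.545, 0.838, -0.0], [0.838, -0.545, -0.0], [-0.0, -0.0, -1.0]]
force: [0.5, 1.2, -0.1]
grip_width: 42.0
gripper_force: 0.0
```

```bash
python3 - <<'E'
from meas import *
s=state();print(s["tcp_pos"],s["force"])
a=capture("scene");W=cloud(a)
# every pixel near the gripper: nearest finger points lowest z per radius along tool y
P=W.reshape(-1,3);d=P[:,:2]-[455.4,-86.5];r=d@[.839,-.545];l=d@[.545,.839]
im=a["image"].reshape(-1,3).max(1)
for lo in range(-10,60,6):
    m=(r>lo)&(r<=lo+6)&(abs(l)<14)&(P[:,2]>64)&(im<75); print(lo,m.sum(),np.sort(P[m,2])[:6].round())
E
```

```text
[455.66927335 -86.66466957  47.91078293] [ 0.4608536   1.15411829 -0.08532874]
-10 31 [170. 461. 462. 462. 462. 462.]
-4 37 [464. 464. 465. 465. 466. 466.]
2 96 [470. 470. 470. 470. 470. 470.]
8 189 [179. 179. 180. 180. 474. 474.]
14 44 [146. 153. 166. 169. 170. 171.]
20 54 [ 76.  85.  96.  97. 119. 148.]
26 175 [74. 75. 76. 76. 77. 78.]
32 658 [81. 81. 82. 83. 83. 84.]
38 553 [ 93. 171. 174. 174. 175. 176.]
44 1474 [124. 125. 127. 128. 128. 129.]
50 435 [121. 121. 121. 122. 122. 122.]
56 111 [128. 133. 133. 135. 136. 136.]
```

Call:
servo_tool(series=[{"tx":0,"ty":0,"tz":0.5,"rx":0,"ry":0,"rz":0,"hand":4.2},{"tx":0,"ty":0,"tz":1.0,"rx":0,"ry":0,"rz":0,"hand":4.2},{"tx":0,"ty":0,"tz":1.2,"rx":0,"ry":0,"rz":0,"hand":4.2},{"tx":0,"ty":0,"tz":1.2,"rx":0,"ry":0,"rz":0,"hand":4.2}])

```text
time_s: 4.55
tcp_pos: [455.3, -86.7, 35.4]
tool_rot: [[0.545, 0.838, -0.001], [0.838, -0.545, -0.0], [-0.001, -0.001, -1.0]]
force: [-0.2, -0.1, 0.3]
grip_width: 41.9
gripper_force: 0.0
```

```bash
cat > tip.py <<'E'
from meas import *
s=state();p=np.array(s["tcp_pos"]);R=np.array(s["tool_rot"]);print(p.round(1),np.round(s["force"],1))
a=capture("scene");W=cloud(a)
i=cv2.resize(a["image"][205:275,215:295],None,fx=7,fy=7,interpolation=cv2.INTER_CUBIC)
save("near_%d.png"%(10*s["time_s"]),np.clip(i.astype(int)*2.5,0,255).astype(np.uint8))
P=W.reshape(-1,3);d=P-p;l=d@R[:,0];r=abs(d@R[:,1])
im=a["image"].reshape(-1,3).max(1)
for lo in (14,20,26,32):
    m=(r>lo)&(r<=lo+6)&(abs(l)<12)&(P[:,2]>53)&(im<75); print(lo,m.sum(),np.sort(P[m,2])[:8].round())
E
python3 tip.py
```

```text
[455.3 -86.7  35.4] [-0.2 -0.1  0.3]
14 61 [ 53. 121. 130. 131. 132. 133. 133. 155.]
20 33 [60. 69. 72. 78. 84. 85. 97. 98.]
26 145 [54. 61. 61. 62. 62. 62. 62. 64.]
32 603 [68. 69. 69. 70. 71. 71. 71. 71.]
```

Call:
servo_tool(series=[{"tx":0,"ty":0,"tz":0.4,"rx":0,"ry":0,"rz":0,"hand":4.2},{"tx":0,"ty":0,"tz":0.75,"rx":0,"ry":0,"rz":0,"hand":4.2},{"tx":0,"ty":0,"tz":0.75,"rx":0,"ry":0,"rz":0,"hand":3.5},{"tx":0,"ty":0,"tz":0.75,"rx":0,"ry":0,"rz":0,"hand":2.0},{"tx":0,"ty":0,"tz":0.75,"rx":0,"ry":0,"rz":0,"hand":2.0},{"tx":0,"ty":0,"tz":0.75,"rx":0,"ry":0,"rz":0,"hand":2.0}])

```text
time_s: 5.1
tcp_pos: [455.8, -86.7, 28.6]
tool_rot: [[0.545, 0.838, 0.0], [0.838, -0.545, -0.0], [-0.0, 0.0, -1.0]]
force: [1.0, -0.1, -0.9]
grip_width: 26.1
gripper_force: 59.0
```

```bash
python3 tip.py; ls pics
```

```text
[455.8 -86.7  28.6] [ 1.  -0.1 -0.9]
14 127 [53. 54. 55. 55. 56. 56. 57. 57.]
20 94 [56. 56. 56. 56. 60. 61. 61. 62.]
26 125 [64. 64. 65. 65. 65. 66. 67. 67.]
32 518 [142. 145. 145. 146. 147. 150. 150. 151.]
crop.png
hover.png
near.png
near2.png
near_45.png
near_51.png
scene0.png
stack.png
top0.png
```

```bash
python3 go.py 455.6,-86.7,110,-33 440.8,325.6,60,15 440.8,325.6,-13,15
```

```text
t 5.2 tcp [455.8 -86.6  28.6] phi -33.0 grip 26.2 59 F [ 0.9 -0.2 -0. ] q7 -0.11
455.6,-86.7,110,-33 t(cm) [-0.01 -0.01 -8.14] r [ 0. -0. -0.] rows 2.0
440.8,325.6,60,15 t(cm) [ 33.77 -23.7    5.  ] r [  0.   0. -48.] rows 10.0
440.8,325.6,-13,15 t(cm) [0.  0.  7.3] r [0. 0. 0.] rows 1.8
```

Call:
servo_tool(series=[{"tx":0,"ty":0,"tz":-1.0,"rx":0,"ry":0,"rz":0,"hand":2.0},{"tx":0,"ty":0,"tz":-4.0,"rx":0,"ry":0,"rz":0,"hand":2.0},{"tx":0,"ty":0,"tz":-7.0,"rx":0,"ry":0,"rz":0,"hand":2.0},{"tx":0,"ty":0,"tz":-8.0,"rx":0,"ry":0,"rz":0,"hand":2.0}])

```text
time_s: 5.48
tcp_pos: [456.9, -87.4, 112.0]
tool_rot: [[0.546, 0.838, 0.003], [0.838, -0.546, 0.0], [0.002, 0.002, -1.0]]
force: [1.2, -0.5, 1.4]
grip_width: 26.1
gripper_force: 59.2
```

```bash
python3 go.py 440.8,325.6,60,15; python3 - <<'E'
from meas import *
a=capture("scene");b=capture("top")
i=cv2.resize(a["image"][180:280,205:305],None,fx=4,fy=4,interpolation=cv2.INTER_CUBIC);j=cv2.resize(b["image"][245:345,300:400],None,fx=4,fy=4,interpolation=cv2.INTER_CUBIC)
save("lift.png",np.clip(np.hstack([i,j]).astype(int)*2,0,255).astype(np.uint8))
E
```

```text
t 5.5 tcp [456.9 -87.4 112. ] phi -33.1 grip 26.1 59 F [ 1.2 -0.5  1.4] q7 -0.26
440.8,325.6,60,15 t(cm) [ 33.71 -23.92   5.2 ] r [  0.2  -0.  -48.1] rows 10.0
```

View pics/lift.png

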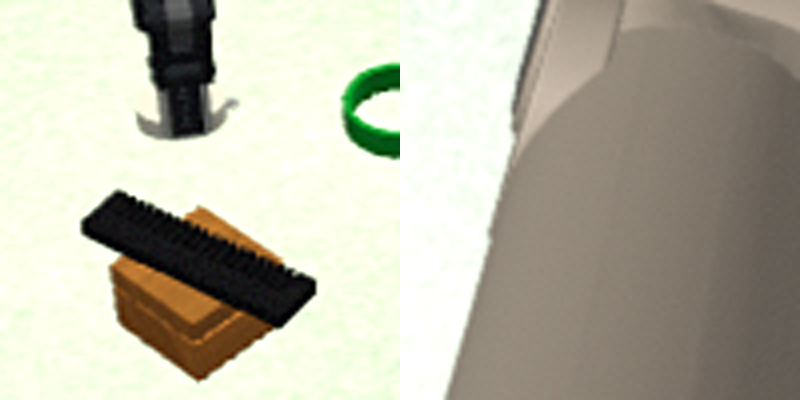

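The pendant is held level at scene crop (185,110) and the comb hasn't moved. On to the tray.

Call:
servo_tool(series=[{"tx":3.0,"ty":-2.0,"tz":0,"rx":0,"ry":0,"rz":-5,"hand":2.0},{"tx":33.7,"ty":-23.9,"tz":3.0,"rx":0,"ry":0,"rz":-48,"hand":2.0},{"tx":33.7,"ty":-23.9,"tz":3.0,"rx":0,"ry":0,"rz":-48,"hand":2.0},{"tx":33.7,"ty":-23.9,"tz":3.0,"rx":0,"ry":0,"rz":-48,"hand":2.0},{"tx":33.7,"ty":-23.9,"tz":3.0,"rx":0,"ry":0,"rz":-48,"hand":2.0},{"tx":33.7,"ty":-23.9,"tz":3.0,"rx":0,"ry":0,"rz":-48,"hand":2.0},{"tx":33.7,"ty":-23.9,"tz":3.0,"rx":0,"ry":0,"rz":-48,"hand":2.0},{"tx":33.7,"ty":-23.9,"tz":3.0,"rx":0,"ry":0,"rz":-48,"hand":2.0},{"tx":33.7,"ty":-23.9,"tz":3.0,"rx":0,"ry":0,"rz":-48,"hand":2.0},{"tx":33.7,"ty":-23.9,"tz":3.0,"rx":0,"ry":0,"rz":-48,"hand":2.0}])

```text
time_s: 6.42
tcp_pos: [438.2, 324.7, 77.8]
tool_rot: [[-0.258, 0.966, -0.001], [0.966, 0.258, -0.0], [-0.0, -0.001, -1.0]]
force: [1.2, 0.2, 0.5]
grip_width: 26.3
gripper_force: 59.2
```

```bash
python3 go.py 440.8,325.6,-7,15
```

```text
t 6.4 tcp [438.2 324.7  77.8] phi 15.0 grip 26.3 59 F [1.2 0.2 0.5] q7 -0.29
440.8,325.6,-7,15 t(cm) [0.02 0.29 8.48] r [-0.1  0.  -0. ] rows 2.0
```

Call:
servo_tool(series=[{"tx":0,"ty":0.1,"tz":3,"rx":0,"ry":0,"rz":0,"hand":2.0},{"tx":0,"ty":0.1,"tz":6,"rx":0,"ry":0,"rz":0,"hand":2.0},{"tx":0,"ty":0.1,"tz":8,"rx":0,"ry":0,"rz":0,"hand":2.0},{"tx":0,"ty":0.1,"tz":8.5,"rx":0,"ry":0,"rz":0,"hand":2.0},{"tx":0,"ty":0.1,"tz":8.5,"rx":0,"ry":0,"rz":0,"hand":2.0},{"tx":0,"ty":0.1,"tz":8.5,"rx":0,"ry":0,"rz":0,"hand":2.0}])

```text
time_s: 6.92
tcp_pos: [440.4, 322.8, -5.9]
tool_rot: [[-0.258, 0.966, -0.0], [0.966, 0.258, -0.0], [-0.0, -0.0, -1.0]]
force: [-0.0, 0.4, 0.6]
grip_width: 25.5
gripper_force: 59.2
```

```bash
python3 go.py 440.8,325.6,-13,15
```

```text
t 6.9 tcp [440.4 322.8  -5.9] phi 14.9 grip 25.5 59 F [-0.   0.4  0.6] q7 -0.22
440.8,325.6,-13,15 t(cm) [0.26 0.11 0.71] r [-0.   0.  -0.1] rows 0.2
```

Call:
servo_tool(series=[{"tx":0.26,"ty":0.1,"tz":0.4,"rx":0,"ry":0,"rz":0,"hand":2.0},{"tx":0.26,"ty":0.1,"tz":0.7,"rx":0,"ry":0,"rz":0,"hand":2.0},{"tx":0.26,"ty":0.1,"tz":0.7,"rx":0,"ry":0,"rz":0,"hand":2.0},{"tx":0.26,"ty":0.1,"tz":0.7,"rx":0,"ry":0,"rz":0,"hand":2.0}])

```text
time_s: 7.25
tcp_pos: [440.6, 326.1, -12.8]
tool_rot: [[-0.258, 0.966, 0.0], [0.966, 0.258, 0.001], [0.0, 0.0, -1.0]]
force: [0.4, 0.1, 0.2]
grip_width: 25.9
gripper_force: 59.2
```

Call:
servo_tool(series=[{"tx":0,"ty":0,"tz":0,"rx":0,"ry":0,"rz":0,"hand":3.2},{"tx":0,"ty":0,"tz":0,"rx":0,"ry":0,"rz":0,"hand":4.2},{"tx":0,"ty":0,"tz":0,"rx":0,"ry":0,"rz":0,"hand":4.2},{"tx":0,"ty":0,"tz":-2,"rx":0,"ry":0,"rz":0,"hand":4.2},{"tx":0,"ty":0,"tz":-6,"rx":0,"ry":0,"rz":0,"hand":4.5},{"tx":0,"ty":0,"tz":-10,"rx":0,"ry":0,"rz":0,"hand":4.5},{"tx":0,"ty":0,"tz":-12,"rx":0,"ry":0,"rz":0,"hand":4.5}])

```text
time_s: 7.83
tcp_pos: [441.7, 326.4, 110.7]
tool_rot: [[-0.257, 0.966, 0.002], [0.966, 0.257, 0.002], [0.002, 0.003, -1.0]]
force: [1.0, 0.6, 0.6]
grip_width: 45.2
gripper_force: 0.0
```

```bash
python3 go.py 452,-85,80,-78 452,-85,18,-78; python3 - <<'E'
from meas import *
a=capture("scene");x,y=365,150
i=a["image"][y:y+40,x:x+45]; H=cv2.cvtColor(i,cv2.COLOR_RGB2HSV)
f=lambda h:(h[...,1]<60)&(h[...,2]>100)&(h[...,0]<35)
try: print(fit(a,(370,155,32,26),f,18))
except Exception as e: print(e)
print(fit(a,(360,150,50,40),lambda h:(abs(h[...,0]-105)<15)&(h[...,1]>60),8))
save("tray1.png",np.clip(cv2.resize(i,None,fx=10,fy=10,interpolation=cv2.INTER_CUBIC).astype(int)*1.6,0,255).astype(np.uint8))
E
```

```text
t 7.8 tcp [441.7 326.4 110.7] phi 14.9 grip 45.2 0 F [1.  0.6 0.6] q7 -0.31
452,-85,80,-78 t(cm) [-40.02  -9.61   2.98] r [ 0.1 -0.2 92.9] rows 13.0
452,-85,18,-78 t(cm) [0.  0.  6.2] r [0. 0. 0.] rows 1.5
{'rect': [442.4, 324.1], 'size': [37.2, 25.8], 'yaw': -78.6, 'cen': [442.3, 323.9], 'pa': -80.9, 'diam': 31.3}
{'rect': [444.9, 320.1], 'size': [109.2, 71.9], 'yaw': -69.7, 'cen': [444.9, 320.4], 'pa': -65.9, 'diam': 90.5}
```

View pics/tray1.png

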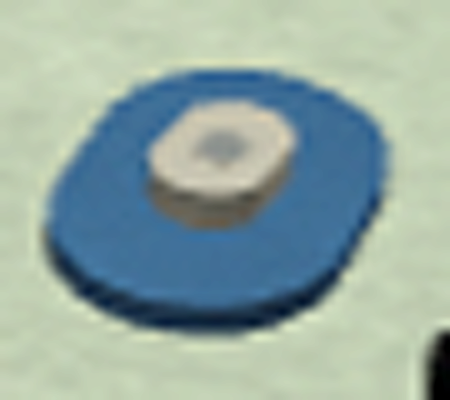

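The pendant is flat in the middle of the tray (gem at crop (219,147)). Next is the comb.

Call:
servo_tool(series=[{"tx":-40,"ty":-9.6,"tz":2,"rx":0,"ry":0,"rz":93,"hand":4.5},{"tx":-40,"ty":-9.6,"tz":2,"rx":0,"ry":0,"rz":93,"hand":4.5},{"tx":-40,"ty":-9.6,"tz":2,"rx":0,"ry":0,"rz":93,"hand":4.5},{"tx":-40,"ty":-9.6,"tz":2,"rx":0,"ry":0,"rz":93,"hand":4.5},{"tx":-40,"ty":-9.6,"tz":2,"rx":0,"ry":0,"rz":93,"hand":4.5},{"tx":-40,"ty":-9.6,"tz":2,"rx":0,"ry":0,"rz":93,"hand":4.5},{"tx":-40,"ty":-9.6,"tz":2,"rx":0,"ry":0,"rz":93,"hand":4.5},{"tx":-40,"ty":-9.6,"tz":2,"rx":0,"ry":0,"rz":93,"hand":4.5},{"tx":-40,"ty":-9.6,"tz":2,"rx":0,"ry":0,"rz":93,"hand":4.5},{"tx":-40,"ty":-9.6,"tz":2,"rx":0,"ry":0,"rz":93,"hand":4.5}])

```text
time_s: 8.72
tcp_pos: [450.6, -87.7, 87.0]
tool_rot: [[0.839, 0.544, 0.001], [0.544, -0.839, 0.0], [0.001, 0.0, -1.0]]
force: [1.7, 0.2, -0.3]
grip_width: 45.0
gripper_force: 0.0
```

```bash
python3 go.py 452,-85,60,-78
```

```text
t 8.7 tcp [450.6 -87.7  87. ] phi -57.0 grip 45.0 0 F [ 1.7  0.2 -0.3] q7 -0.58
452,-85,60,-78 t(cm) [ 0.26 -0.15  2.7 ] r [ 0.  -0.1 21. ] rows 2.9
```

Call:
servo_tool(series=[{"tx":0.3,"ty":-0.1,"tz":1.0,"rx":0,"ry":0,"rz":7,"hand":4.2},{"tx":0.3,"ty":-0.1,"tz":2.0,"rx":0,"ry":0,"rz":14,"hand":4.2},{"tx":0.3,"ty":-0.1,"tz":2.7,"rx":0,"ry":0,"rz":21,"hand":4.2},{"tx":0.3,"ty":-0.1,"tz":2.7,"rx":0,"ry":0,"rz":21,"hand":4.2},{"tx":0.3,"ty":-0.1,"tz":2.7,"rx":0,"ry":0,"rz":21,"hand":4.2}])

```text
time_s: 9.13
tcp_pos: [452.7, -83.0, 59.7]
tool_rot: [[0.976, 0.217, -0.001], [0.217, -0.976, -0.001], [-0.001, 0.0, -1.0]]
force: [-0.3, 0.4, 0.4]
grip_width: 41.7
gripper_force: 0.0
```

```bash
python3 go.py 452,-85,18.5,-78
```

```text
t 9.1 tcp [452.7 -83.   59.7] phi -77.4 grip 41.7 0 F [-0.3  0.4  0.4] q7 -0.81
452,-85,18.5,-78 t(cm) [-0.1   0.18  4.12] r [0.  0.1 0.6] rows 1.0
```

Call:
servo_tool(series=[{"tx":-0.1,"ty":0.1,"tz":2.0,"rx":0,"ry":0,"rz":0.6,"hand":4.2},{"tx":-0.1,"ty":0.1,"tz":3.5,"rx":0,"ry":0,"rz":0.6,"hand":4.2},{"tx":-0.1,"ty":0.1,"tz":4.1,"rx":0,"ry":0,"rz":0.6,"hand":4.2},{"tx":-0.1,"ty":0.1,"tz":4.1,"rx":0,"ry":0,"rz":0.6,"hand":4.2},{"tx":-0.1,"ty":0.1,"tz":4.1,"rx":0,"ry":0,"rz":0.6,"hand":3.6},{"tx":-0.1,"ty":0.1,"tz":4.1,"rx":0,"ry":0,"rz":0.6,"hand":2.4},{"tx":-0.1,"ty":0.1,"tz":4.1,"rx":0,"ry":0,"rz":0.6,"hand":2.0},{"tx":-0.1,"ty":0.1,"tz":4.1,"rx":0,"ry":0,"rz":0.6,"hand":2.0}])

```text
time_s: 9.8
tcp_pos: [452.7, -84.1, 19.9]
tool_rot: [[0.979, 0.204, 0.001], [0.204, -0.979, 0.0], [0.001, -0.0, -1.0]]
force: [-3.2, -0.8, 10.3]
grip_width: 27.5
gripper_force: 58.4
```

```bash
python3 go.py 452,-85,100,-78 668.6,-168.9,60,-100 668.6,-168.9,-12,-100
```

```text
t 9.8 tcp [452.7 -84.1  19.9] phi -78.2 grip 27.5 58 F [-3.2 -0.8 10.3] q7 -0.74
452,-85,100,-78 t(cm) [-0.08  0.07 -8.01] r [-0.  -0.1 -0.2] rows 1.9
668.6,-168.9,60,-100 t(cm) [19.44 12.71  4.  ] r [ 0.  0. 22.] rows 5.7
668.6,-168.9,-12,-100 t(cm) [0.  0.  7.2] r [0. 0. 0.] rows 1.7
```

Call:
servo_tool(series=[{"tx":0,"ty":0,"tz":-0.5,"rx":0,"ry":0,"rz":0,"hand":2.0},{"tx":0,"ty":0,"tz":-3.0,"rx":0,"ry":0,"rz":0,"hand":2.0},{"tx":3,"ty":2,"tz":-6.0,"rx":0,"ry":0,"rz":4,"hand":2.0},{"tx":7,"ty":4.5,"tz":-6.5,"rx":0,"ry":0,"rz":9,"hand":2.0},{"tx":11,"ty":7.2,"tz":-6.5,"rx":0,"ry":0,"rz":14,"hand":2.0},{"tx":15,"ty":10,"tz":-6,"rx":0,"ry":0,"rz":18,"hand":2.0},{"tx":18.3,"ty":12,"tz":-5,"rx":0,"ry":0,"rz":21.8,"hand":2.0},{"tx":19.4,"ty":12.7,"tz":-3,"rx":0,"ry":0,"rz":21.8,"hand":2.0},{"tx":19.4,"ty":12.7,"tz":-1,"rx":0,"ry":0,"rz":21.8,"hand":2.0},{"tx":19.4,"ty":12.7,"tz":0,"rx":0,"ry":0,"rz":21.8,"hand":2.0}])

```text
time_s: 10.63
tcp_pos: [668.1, -169.4, 17.0]
tool_rot: [[0.985, -0.174, -0.002], [-0.174, -0.985, -0.001], [-0.002, 0.002, -1.0]]
force: [-1.4, 0.7, -1.2]
grip_width: 27.6
gripper_force: 59.5
```

Call:
servo_tool(series=[{"tx":0,"ty":0,"tz":0,"rx":0,"ry":0,"rz":0,"hand":2.0},{"tx":0,"ty":0,"tz":0,"rx":0,"ry":0,"rz":0,"hand":2.0},{"tx":0,"ty":0,"tz":0,"rx":0,"ry":0,"rz":0,"hand":2.0}])

```text
time_s: 10.88
tcp_pos: [668.1, -168.6, 20.7]
tool_rot: [[0.985, -0.174, 0.001], [-0.174, -0.985, -0.0], [0.001, -0.0, -1.0]]
force: [-0.1, 0.3, 0.5]
grip_width: 27.7
gripper_force: 59.5
```

```bash
python3 go.py 668.6,-168.9,-11.5,-100; python3 - <<'E'
from meas import *
import pickle
a=capture("scene");b=capture("top")
i=cv2.resize(a["image"][260:390,225:355],None,fx=3,fy=3,interpolation=cv2.INTER_CUBIC);j=cv2.resize(b["image"][245:345,300:400],None,fx=4,fy=4,interpolation=cv2.INTER_CUBIC)[:390]
save("comb1.png",np.clip(np.hstack([i,j]).astype(int)*2,0,255).astype(np.uint8))
# box now bare, top view
m=lambda h:(h[...,2]<95)&(h[...,1]>30)&(h[...,0]<30)
print("box",fit(b,(325,265,45,55),m,40))
E
```

```text
t 10.9 tcp [ 668.1 -168.6   20.7] phi -100.0 grip 27.7 59 F [-0.1  0.3  0.5] q7 -1.02
668.6,-168.9,-11.5,-100 t(cm) [0.05 0.02 3.22] r [-0.  -0.1 -0. ] rows 0.8
box {'rect': [497.9, -45.8], 'size': [25.5, 21.2], 'yaw': 88.9, 'cen': [501.4, -40.9], 'pa': -50.8, 'diam': 17.9}
```

View pics/comb1.png

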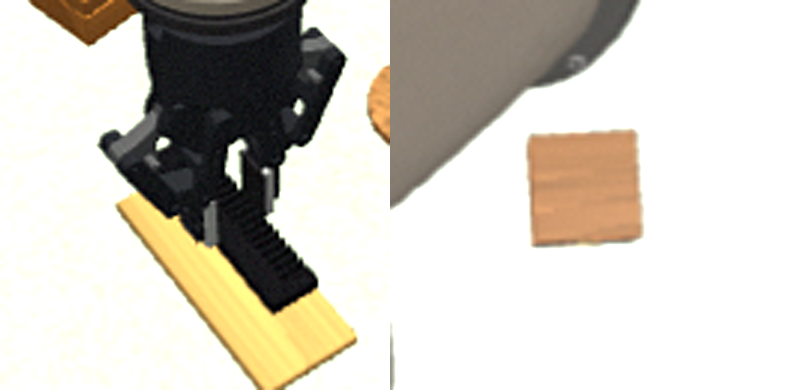

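The comb is held parallel over the rest, and the bare box is visible. I'll set the comb down.

Call:
servo_tool(series=[{"tx":0.05,"ty":0,"tz":1.2,"rx":0,"ry":0,"rz":0,"hand":2.0},{"tx":0.05,"ty":0,"tz":2.4,"rx":0,"ry":0,"rz":0,"hand":2.0},{"tx":0.05,"ty":0,"tz":3.0,"rx":0,"ry":0,"rz":0,"hand":2.0},{"tx":0.05,"ty":0,"tz":3.2,"rx":0,"ry":0,"rz":0,"hand":2.0},{"tx":0.05,"ty":0,"tz":3.2,"rx":0,"ry":0,"rz":0,"hand":2.0},{"tx":0.05,"ty":0,"tz":3.2,"rx":0,"ry":0,"rz":0,"hand":2.0}])

```text
time_s: 11.48
tcp_pos: [668.1, -168.6, -13.7]
tool_rot: [[0.985, -0.174, -0.001], [-0.174, -0.985, 0.001], [-0.001, -0.001, -1.0]]
force: [-1.8, 1.5, 7.0]
grip_width: 28.0
gripper_force: 68.6
```

Call:
servo_tool(series=[{"tx":0,"ty":0,"tz":0,"rx":0,"ry":0,"rz":0,"hand":3.2},{"tx":0,"ty":0,"tz":0,"rx":0,"ry":0,"rz":0,"hand":4.4},{"tx":0,"ty":0,"tz":0,"rx":0,"ry":0,"rz":0,"hand":4.4},{"tx":0,"ty":0,"tz":-2,"rx":0,"ry":0,"rz":0,"hand":4.4},{"tx":0,"ty":0,"tz":-6,"rx":0,"ry":0,"rz":0,"hand":6},{"tx":0,"ty":0,"tz":-10,"rx":0,"ry":0,"rz":0,"hand":8.4},{"tx":0,"ty":0,"tz":-12,"rx":0,"ry":0,"rz":0,"hand":8.4}])

```text
time_s: 12.07
tcp_pos: [669.5, -170.1, 110.8]
tool_rot: [[0.985, -0.175, 0.003], [-0.175, -0.985, -0.001], [0.003, 0.001, -1.0]]
force: [0.7, 0.0, -0.1]
grip_width: 78.3
gripper_force: 0.0
```

```bash
python3 go.py 515.3,93.5,110,-60; python3 - <<'E'
from meas import *
import pickle
a=capture("scene")
print("comb scene z18",fit(a,(255,305,100,90),lambda h:(h[...,2]<45),18), "rest", fit(a,(255,305,100,90),lambda h:((h[...,0]<28)&(h[...,1]>88))|(h[...,2]<45),8))
c=np.array([668.6,-168.9]);print("bias",bias(a,c,rect(120,30),-10,8,18),bias(a,c,rect(150,60),-10,0,8))
_,b=pickle.load(open("shots.pkl","rb"))
px=np.array([(137,135),(247,130),(250,238),(143,245)])/4-.4+[300,245]
q=world(b,px,z=40)[:,:2];print("box",q.mean(0).round(1),[np.degrees(np.arctan2(*(q[j]-q[i])[::-1])).round(1) for i,j in((0,1),(1,2),(2,3),(3,0))])
E
```

```text
t 12.1 tcp [ 669.5 -170.1  110.8] phi -100.1 grip 78.3 0 F [ 0.7  0.  -0.1] q7 -1.08
515.3,93.5,110,-60 t(cm) [-1.980e+01 -2.325e+01  1.000e-02] r [  0.1  -0.2 -40.1] rows 7.3
comb scene z18 {'rect': [670.9, -170.3], 'size': [121.9, 30.9], 'yaw': -10.2, 'cen': [670.8, -170.4], 'pa': -10.2, 'diam': 67.3} rest {'rect': [671.3, -171.0], 'size': [151.7, 60.8], 'yaw': -9.9, 'cen': [671.4, -171.0], 'pa': -10.0, 'diam': 107.0}
bias [ 2.35163301 -2.256835  ] [ 1.77923308 -1.69046413]
box [448.6 -83.6] [np.float64(-88.6), np.float64(179.6), np.float64(92.4), np.float64(1.5)]
```

The comb is within about 1 mm of the middle of the rest. Next is the bangle.

Call:
servo_tool(series=[{"tx":-19.8,"ty":-23.2,"tz":1,"rx":0,"ry":0,"rz":-40,"hand":8.2},{"tx":-19.8,"ty":-23.2,"tz":1,"rx":0,"ry":0,"rz":-40,"hand":8.2},{"tx":-19.8,"ty":-23.2,"tz":1,"rx":0,"ry":0,"rz":-40,"hand":8.2},{"tx":-19.8,"ty":-23.2,"tz":1,"rx":0,"ry":0,"rz":-40,"hand":8.2},{"tx":-19.8,"ty":-23.2,"tz":1,"rx":0,"ry":0,"rz":-40,"hand":8.2},{"tx":-19.8,"ty":-23.2,"tz":1,"rx":0,"ry":0,"rz":-40,"hand":8.2},{"tx":-19.8,"ty":-23.2,"tz":1,"rx":0,"ry":0,"rz":-40,"hand":8.2},{"tx":-19.8,"ty":-23.2,"tz":1,"rx":0,"ry":0,"rz":-40,"hand":8.2},{"tx":-19.8,"ty":-23.2,"tz":3,"rx":0,"ry":0,"rz":-40,"hand":8.2},{"tx":-19.8,"ty":-23.2,"tz":4,"rx":0,"ry":0,"rz":-40,"hand":8.2}])

```text
time_s: 12.95
tcp_pos: [513.2, 95.7, 65.7]
tool_rot: [[0.865, 0.502, -0.0], [0.502, -0.865, 0.001], [-0.0, -0.001, -1.0]]
force: [-0.7, 0.3, -0.2]
grip_width: 81.7
gripper_force: 0.0
```

Call:
servo_tool(series=[{"tx":0,"ty":0,"tz":0.5,"rx":0,"ry":0,"rz":0,"hand":8.2},{"tx":0,"ty":0,"tz":1,"rx":0,"ry":0,"rz":0,"hand":8.2},{"tx":0,"ty":0,"tz":1,"rx":0,"ry":0,"rz":0,"hand":8.2},{"tx":0,"ty":0,"tz":1,"rx":0,"ry":0,"rz":0,"hand":8.2}])

```text
time_s: 13.28
tcp_pos: [514.3, 93.1, 56.9]
tool_rot: [[0.867, 0.498, -0.0], [0.498, -0.867, -0.001], [-0.0, 0.0, -1.0]]
force: [-0.9, 0.0, 0.1]
grip_width: 81.8
gripper_force: 0.0
```

```bash
python3 go.py 515.3,93.5,19,-60
```

```text
t 13.3 tcp [514.3  93.1  56.9] phi -60.1 grip 81.8 0 F [-0.9  0.   0.1] q7 -0.89
515.3,93.5,19,-60 t(cm) [0.11 0.01 3.79] r [ 0.   0.  -0.1] rows 0.9
```

Call:
servo_tool(series=[{"tx":0.1,"ty":0,"tz":1.5,"rx":0,"ry":0,"rz":0,"hand":8.2},{"tx":0.1,"ty":0,"tz":3.0,"rx":0,"ry":0,"rz":0,"hand":8.2},{"tx":0.1,"ty":0,"tz":3.8,"rx":0,"ry":0,"rz":0,"hand":8.2},{"tx":0.1,"ty":0,"tz":3.8,"rx":0,"ry":0,"rz":0,"hand":7.6},{"tx":0.1,"ty":0,"tz":3.8,"rx":0,"ry":0,"rz":0,"hand":7.0},{"tx":0.1,"ty":0,"tz":3.8,"rx":0,"ry":0,"rz":0,"hand":6.6},{"tx":0.1,"ty":0,"tz":3.8,"rx":0,"ry":0,"rz":0,"hand":6.2},{"tx":0.1,"ty":0,"tz":3.8,"rx":0,"ry":0,"rz":0,"hand":5.5},{"tx":0.1,"ty":0,"tz":3.8,"rx":0,"ry":0,"rz":0,"hand":5.5}])

```text
time_s: 14.03
tcp_pos: [515.5, 94.5, 20.1]
tool_rot: [[0.867, 0.499, 0.001], [0.499, -0.867, 0.001], [0.001, -0.0, -1.0]]
force: [-4.5, -1.7, 19.6]
grip_width: 60.4
gripper_force: 60.3
```

```bash
python3 go.py 515.3,93.5,90,-60 ; python3 - <<'E'
from meas import *
a=capture("scene");i=cv2.resize(a["image"][150:260,280:410],None,fx=5,fy=5,interpolation=cv2.INTER_CUBIC)
save("bang.png",np.clip(i.astype(int)*1.8,0,255).astype(np.uint8))
E
```

```text
t 14.0 tcp [515.5  94.5  20.1] phi -60.1 grip 60.4 60 F [-4.5 -1.7 19.6] q7 -0.83
515.3,93.5,90,-60 t(cm) [-0.06  0.07 -6.99] r [-0.  -0.1 -0.1] rows 1.7
```

View pics/bang.png

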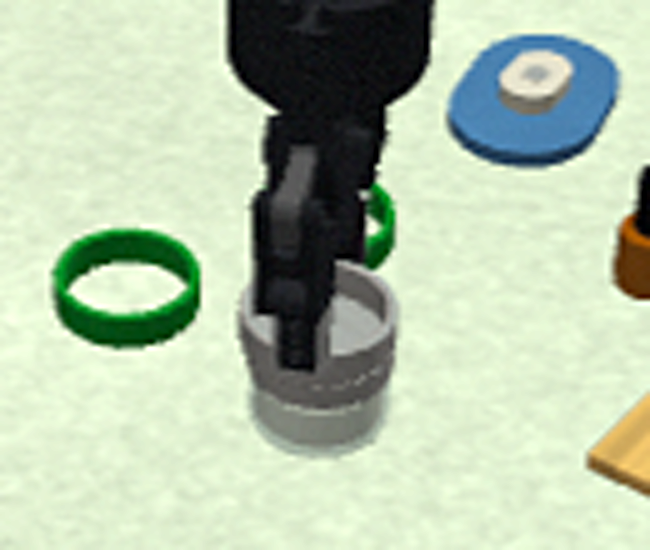

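Call:
servo_tool(series=[{"tx":0,"ty":0,"tz":-0.3,"rx":0,"ry":0,"rz":0,"hand":5.5},{"tx":0,"ty":0,"tz":-1.0,"rx":0,"ry":0,"rz":0,"hand":5.5},{"tx":0,"ty":0,"tz":-1.5,"rx":0,"ry":0,"rz":0,"hand":5.5},{"tx":0,"ty":0,"tz":-1.5,"rx":0,"ry":0,"rz":0,"hand":5.5}])

```text
time_s: 14.42
tcp_pos: [515.6, 94.8, 35.1]
tool_rot: [[0.866, 0.499, 0.001], [0.499, -0.866, 0.001], [0.002, 0.0, -1.0]]
force: [-0.0, -0.2, -0.7]
grip_width: 60.3
gripper_force: 64.9
```

```bash
python3 go.py 515.3,93.5,100,-60 560,-150,110,-80 439,-342,90,-100; python3 - <<'E'
from meas import *
a=capture("scene");i=cv2.resize(a["image"][180:260,300:390],None,fx=6,fy=6,interpolation=cv2.INTER_CUBIC)
save("bang2.png",np.clip(i.astype(int)*1.8,0,255).astype(np.uint8))
E
```

```text
t 14.4 tcp [515.6  94.8  35.1] phi -60.0 grip 60.3 65 F [-0.  -0.2 -0.7] q7 -0.85
515.3,93.5,100,-60 t(cm) [-0.08  0.1  -6.49] r [ 0.  -0.1 -0. ] rows 1.6
560,-150,110,-80 t(cm) [-8.3  23.32 -1.  ] r [ 0.  0. 20.] rows 5.9
439,-342,90,-100 t(cm) [-15.25  16.81   2.  ] r [ 0.  0. 20.] rows 5.5
```

View pics/bang2.png

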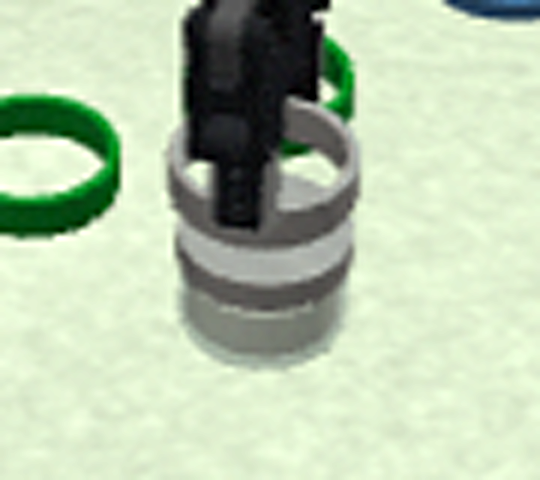

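The bangle has lifted cleanly and the jar is still standing. Moving to the post.

Call:
servo_tool(series=[{"tx":0,"ty":0,"tz":-4,"rx":0,"ry":0,"rz":0,"hand":5.5},{"tx":-1,"ty":3,"tz":-6.5,"rx":0,"ry":0,"rz":2,"hand":5.5},{"tx":-2.2,"ty":7,"tz":-7,"rx":0,"ry":0,"rz":6,"hand":5.5},{"tx":-3.6,"ty":11,"tz":-7,"rx":0,"ry":0,"rz":10,"hand":5.5},{"tx":-5,"ty":15,"tz":-7,"rx":0,"ry":0,"rz":14,"hand":5.5},{"tx":-6.4,"ty":19,"tz":-7,"rx":0,"ry":0,"rz":18,"hand":5.5},{"tx":-8.3,"ty":22.8,"tz":-7,"rx":0,"ry":0,"rz":20,"hand":5.5},{"tx":-8.3,"ty":23.3,"tz":-7,"rx":0,"ry":0,"rz":20,"hand":5.5}])

```text
time_s: 15.13
tcp_pos: [558.4, -156.3, 104.4]
tool_rot: [[0.987, 0.164, 0.001], [0.164, -0.987, -0.003], [0.0, 0.003, -1.0]]
force: [-1.9, -0.4, -0.7]
grip_width: 60.1
gripper_force: 65.8
```

```bash
python3 go.py 439,-342,80,-100
```

```text
t 15.1 tcp [ 558.4 -156.3  104.4] phi -80.6 grip 60.1 66 F [-1.9 -0.4 -0.7] q7 -0.77
439,-342,80,-100 t(cm) [-14.82  16.36   2.49] r [ 0.2 -0.  19.4] rows 5.3
```

Call:
servo_tool(series=[{"tx":-2.4,"ty":2.7,"tz":0,"rx":0,"ry":0,"rz":3,"hand":5.5},{"tx":-5,"ty":5.5,"tz":0,"rx":0,"ry":0,"rz":7,"hand":5.5},{"tx":-7.6,"ty":8.4,"tz":0,"rx":0,"ry":0,"rz":11,"hand":5.5},{"tx":-10.2,"ty":11.2,"tz":0,"rx":0,"ry":0,"rz":15,"hand":5.5},{"tx":-12.8,"ty":14.1,"tz":0,"rx":0,"ry":0,"rz":18,"hand":5.5},{"tx":-14.8,"ty":16.3,"tz":1,"rx":0,"ry":0,"rz":19.4,"hand":5.5},{"tx":-14.8,"ty":16.3,"tz":2.5,"rx":0,"ry":0,"rz":19.4,"hand":5.5},{"tx":-14.8,"ty":16.3,"tz":4,"rx":0,"ry":0,"rz":19.4,"hand":5.5},{"tx":-14.8,"ty":16.3,"tz":4,"rx":0,"ry":0,"rz":19.4,"hand":5.5},{"tx":-14.8,"ty":16.3,"tz":4,"rx":0,"ry":0,"rz":19.4,"hand":5.5}])

```text
time_s: 15.97
tcp_pos: [441.2, -334.7, 63.6]
tool_rot: [[0.986, -0.164, -0.001], [-0.164, -0.986, 0.0], [-0.001, -0.0, -1.0]]
force: [-0.8, -0.7, -0.1]
grip_width: 60.2
gripper_force: 65.8
```

```bash
python3 go.py 439,-342,-9.5,-100
```

```text
t 16.0 tcp [ 441.2 -334.7   63.6] phi -99.5 grip 60.2 66 F [-0.8 -0.7 -0.1] q7 -0.63
439,-342,-9.5,-100 t(cm) [-0.09  0.75  7.31] r [-0.   0.1  0.5] rows 1.8
```

Call:
servo_tool(series=[{"tx":-0.1,"ty":0.7,"tz":0,"rx":0,"ry":0,"rz":0,"hand":5.5},{"tx":-0.1,"ty":0.7,"tz":2,"rx":0,"ry":0,"rz":0,"hand":5.5},{"tx":-0.1,"ty":0.7,"tz":4,"rx":0,"ry":0,"rz":0,"hand":5.5},{"tx":-0.1,"ty":0.7,"tz":6,"rx":0,"ry":0,"rz":0,"hand":5.5},{"tx":-0.1,"ty":0.7,"tz":7,"rx":0,"ry":0,"rz":0,"hand":5.5},{"tx":-0.1,"ty":0.7,"tz":7.2,"rx":0,"ry":0,"rz":0,"hand":5.5},{"tx":-0.1,"ty":0.7,"tz":7.2,"rx":0,"ry":0,"rz":0,"hand":5.5},{"tx":-0.1,"ty":0.7,"tz":7.2,"rx":0,"ry":0,"rz":0,"hand":5.5}])

```text
time_s: 16.63
tcp_pos: [440.0, -342.2, -7.1]
tool_rot: [[0.986, -0.164, 0.001], [-0.164, -0.986, -0.001], [0.001, 0.001, -1.0]]
force: [-0.3, -0.9, -0.6]
grip_width: 60.1
gripper_force: 65.8
```

Call:
servo_tool(series=[{"tx":0,"ty":0,"tz":0,"rx":0,"ry":0,"rz":0,"hand":6.5},{"tx":0,"ty":0,"tz":0,"rx":0,"ry":0,"rz":0,"hand":7.5},{"tx":0,"ty":0,"tz":0,"rx":0,"ry":0,"rz":0,"hand":8.2},{"tx":0,"ty":0,"tz":0,"rx":0,"ry":0,"rz":0,"hand":8.2},{"tx":0,"ty":0,"tz":-2,"rx":0,"ry":0,"rz":0,"hand":8.2},{"tx":0,"ty":0,"tz":-6,"rx":0,"ry":0,"rz":0,"hand":8.2},{"tx":0,"ty":0,"tz":-10,"rx":0,"ry":0,"rz":0,"hand":8.2},{"tx":0,"ty":0,"tz":-12,"rx":0,"ry":0,"rz":0,"hand":8.2}])

```text
time_s: 17.3
tcp_pos: [439.9, -342.8, 115.5]
tool_rot: [[0.986, -0.165, 0.002], [-0.165, -0.986, -0.001], [0.002, 0.001, -1.0]]
force: [1.6, -0.5, 0.7]
grip_width: 82.2
gripper_force: 0.0
```

```bash
python3 go.py 449.5,-84,70,-88.7; python3 - <<'E'
from meas import *
a=capture("scene");W=cloud(a)
g=lambda h:(h[...,1]<60)&(h[...,2]>60)
P=W[295:360,95:170].reshape(-1,3); d=np.hypot(P[:,0]-439,P[:,1]+342)
for lo in range(0,60,6):
    m=(d>lo)&(d<=lo+6)&(P[:,2]<70); print(lo,m.sum(),np.percentile(P[m,2],[10,50,90]).round() if m.any() else "")
E
```

```text
t 17.3 tcp [ 439.9 -342.8  115.5] phi -99.5 grip 82.2 0 F [ 1.6 -0.5  0.7] q7 -0.67
449.5,-84,70,-88.7 t(cm) [ -3.34 -25.69   4.51] r [  0.1  -0.1 -10.8] rows 6.3
0 31 [43. 45. 46.]
6 130 [18. 44. 46.]
12 274 [ 9. 24. 41.]
18 80 [ 7. 10. 11.]
24 290 [ 9. 22. 27.]
30 490 [ 8. 17. 25.]
36 332 [ 5.  9. 11.]
42 470 [-2.  0.  8.]
48 461 [-2. -1.  1.]
54 522 [-3. -1.  1.]
```

The bangle lies flat around the post (ring top near z≈26, post top 45). Next is the ring box.

Call:
servo_tool(series=[{"tx":-3.3,"ty":-25.7,"tz":0,"rx":0,"ry":0,"rz":-10.8,"hand":8.4},{"tx":-3.3,"ty":-25.7,"tz":0,"rx":0,"ry":0,"rz":-10.8,"hand":8.4},{"tx":-3.3,"ty":-25.7,"tz":1,"rx":0,"ry":0,"rz":-10.8,"hand":8.4},{"tx":-3.3,"ty":-25.7,"tz":2,"rx":0,"ry":0,"rz":-10.8,"hand":8.4},{"tx":-3.3,"ty":-25.7,"tz":3,"rx":0,"ry":0,"rz":-10.8,"hand":8.4},{"tx":-3.3,"ty":-25.7,"tz":4,"rx":0,"ry":0,"rz":-10.8,"hand":8.4},{"tx":-3.3,"ty":-25.7,"tz":5,"rx":0,"ry":0,"rz":-10.8,"hand":8.4},{"tx":-3.3,"ty":-25.7,"tz":6,"rx":0,"ry":0,"rz":-10.8,"hand":8.4},{"tx":-3.3,"ty":-25.7,"tz":7,"rx":0,"ry":0,"rz":-10.8,"hand":8.4},{"tx":-3.3,"ty":-25.7,"tz":7,"rx":0,"ry":0,"rz":-10.8,"hand":8.4}])

```text
time_s: 18.18
tcp_pos: [448.4, -82.2, 40.7]
tool_rot: [[1.0, 0.025, -0.002], [0.025, -1.0, -0.0], [-0.002, 0.0, -1.0]]
force: [0.0, -0.1, -0.9]
grip_width: 83.9
gripper_force: 0.0
```

Call:
servo_tool(series=[{"tx":0,"ty":0,"tz":0,"rx":0,"ry":0,"rz":0,"hand":8.4},{"tx":0,"ty":0,"tz":0,"rx":0,"ry":0,"rz":0,"hand":8.4}])

```text
time_s: 18.35
tcp_pos: [449.4, -83.2, 42.3]
tool_rot: [[1.0, 0.023, 0.0], [0.023, -1.0, -0.0], [0.0, 0.0, -1.0]]
force: [0.4, 0.4, -0.3]
grip_width: 84.0
gripper_force: 0.0
```

```bash
python3 go.py 449.5,-84,-14,-88.6
```

```text
t 18.4 tcp [449.4 -83.2  42.3] phi -88.7 grip 84.0 0 F [ 0.4  0.4 -0.3] q7 -0.92
449.5,-84,-14,-88.6 t(cm) [0.01 0.08 5.63] r [ 0.  -0.  -0.1] rows 1.4
```

Call:
servo_tool(series=[{"tx":0,"ty":0.1,"tz":2,"rx":0,"ry":0,"rz":0,"hand":8.4},{"tx":0,"ty":0.1,"tz":4,"rx":0,"ry":0,"rz":0,"hand":8.4},{"tx":0,"ty":0.1,"tz":5.3,"rx":0,"ry":0,"rz":0,"hand":8.4},{"tx":0,"ty":0.1,"tz":5.6,"rx":0,"ry":0,"rz":0,"hand":8.0},{"tx":0,"ty":0.1,"tz":5.6,"rx":0,"ry":0,"rz":0,"hand":7.2},{"tx":0,"ty":0.1,"tz":5.6,"rx":0,"ry":0,"rz":0,"hand":6.5},{"tx":0,"ty":0.1,"tz":5.6,"rx":0,"ry":0,"rz":0,"hand":5.8},{"tx":0,"ty":0.1,"tz":5.6,"rx":0,"ry":0,"rz":0,"hand":5.2},{"tx":0,"ty":0.1,"tz":5.6,"rx":0,"ry":0,"rz":0,"hand":5.2},{"tx":0,"ty":0.1,"tz":5.6,"rx":0,"ry":0,"rz":0,"hand":5.2}])

```text
time_s: 19.18
tcp_pos: [449.8, -84.0, -13.0]
tool_rot: [[1.0, 0.023, 0.002], [0.023, -1.0, 0.0], [0.002, -0.0, -1.0]]
force: [-2.3, -0.9, 11.4]
grip_width: 59.2
gripper_force: 62.2
```

```bash
python3 go.py 449.5,-84,70,-88.6 600,-10,70,-85 651.8,191.6,40,-82.8; python3 - <<'E'
from cell import state
print(state()["ft_torque"])
E
```

```text
t 19.2 tcp [449.8 -84.  -13. ] phi -88.7 grip 59.2 62 F [-2.3 -0.9 11.4] q7 -0.80
449.5,-84,70,-88.6 t(cm) [-0.02  0.   -8.3 ] r [-0.  -0.1 -0.1] rows 2.0
600,-10,70,-85 t(cm) [15.23 -7.03  0.  ] r [ 0.   0.  -3.6] rows 4.0
651.8,191.6,40,-82.8 t(cm) [  6.92 -19.63   3.  ] r [ 0.   0.  -2.2] rows 5.0
[-0.42377301  0.65553818 -0.00171081]
```

Call:
servo_tool(series=[{"tx":0,"ty":0,"tz":-0.5,"rx":0,"ry":0,"rz":0,"hand":5.2},{"tx":0,"ty":0,"tz":-3,"rx":0,"ry":0,"rz":0,"hand":5.2},{"tx":0,"ty":0,"tz":-6.5,"rx":0,"ry":0,"rz":0,"hand":5.2},{"tx":1.5,"ty":-2,"tz":-8,"rx":0,"ry":0,"rz":-1,"hand":5.2},{"tx":4,"ty":-5.2,"tz":-8.3,"rx":0,"ry":0,"rz":-2,"hand":5.2},{"tx":6.5,"ty":-8.4,"tz":-8.3,"rx":0,"ry":0,"rz":-3,"hand":5.2},{"tx":9,"ty":-11.7,"tz":-8.3,"rx":0,"ry":0,"rz":-4,"hand":5.2},{"tx":11.4,"ty":-14.9,"tz":-8.3,"rx":0,"ry":0,"rz":-5,"hand":5.2},{"tx":13.8,"ty":-18.1,"tz":-8.3,"rx":0,"ry":0,"rz":-5.9,"hand":5.2},{"tx":16,"ty":-21,"tz":-8.3,"rx":0,"ry":0,"rz":-5.9,"hand":5.2}])

```text
time_s: 20.02
tcp_pos: [605.2, 132.9, 69.9]
tool_rot: [[0.992, 0.129, 0.001], [0.129, -0.992, 0.0], [0.001, -0.0, -1.0]]
force: [0.6, 0.1, -1.8]
grip_width: 59.2
gripper_force: 65.5
```

```bash
python3 go.py 651.8,191.6,30,-82.8
```

```text
t 20.0 tcp [605.2 132.9  69.9] phi -82.6 grip 59.2 65 F [ 0.6  0.1 -1.8] q7 -1.23
651.8,191.6,30,-82.8 t(cm) [ 5.37 -5.22  3.99] r [-0.  -0.   0.2] rows 2.0
```

Call:
servo_tool(series=[{"tx":2,"ty":-2,"tz":0,"rx":0,"ry":0,"rz":0,"hand":5.2},{"tx":4,"ty":-4,"tz":1,"rx":0,"ry":0,"rz":0,"hand":5.2},{"tx":5.3,"ty":-5.1,"tz":2.5,"rx":0,"ry":0,"rz":0,"hand":5.2},{"tx":5.3,"ty":-5.1,"tz":4,"rx":0,"ry":0,"rz":0,"hand":5.2},{"tx":5.3,"ty":-5.1,"tz":5,"rx":0,"ry":0,"rz":0,"hand":5.2},{"tx":5.3,"ty":-5.1,"tz":5,"rx":0,"ry":0,"rz":0,"hand":5.2},{"tx":5.3,"ty":-5.1,"tz":5,"rx":0,"ry":0,"rz":0,"hand":5.2}])

```text
time_s: 20.6
tcp_pos: [649.8, 186.2, 19.2]
tool_rot: [[0.992, 0.125, -0.001], [0.125, -0.992, -0.001], [-0.001, 0.001, -1.0]]
force: [0.0, 0.1, -0.8]
grip_width: 58.7
gripper_force: 65.4
```

```bash
python3 go.py 651.8,191.6,-4.5,-82.8
```

```text
t 20.6 tcp [649.8 186.2  19.2] phi -82.8 grip 58.7 65 F [ 0.   0.1 -0.8] q7 -1.27
651.8,191.6,-4.5,-82.8 t(cm) [ 0.26 -0.52  2.37] r [ 0.  0. -0.] rows 0.6
```

Call:
servo_tool(series=[{"tx":0.26,"ty":-0.5,"tz":0.5,"rx":0,"ry":0,"rz":0,"hand":5.2},{"tx":0.26,"ty":-0.5,"tz":1.5,"rx":0,"ry":0,"rz":0,"hand":5.2},{"tx":0.26,"ty":-0.5,"tz":1.9,"rx":0,"ry":0,"rz":0,"hand":5.2},{"tx":0.26,"ty":-0.5,"tz":1.9,"rx":0,"ry":0,"rz":0,"hand":5.2},{"tx":0.26,"ty":-0.5,"tz":1.9,"rx":0,"ry":0,"rz":0,"hand":5.2}])

```text
time_s: 21.02
tcp_pos: [652.1, 192.3, -0.4]
tool_rot: [[0.992, 0.126, -0.001], [0.126, -0.992, -0.0], [-0.001, 0.0, -1.0]]
force: [0.2, -0.6, -1.7]
grip_width: 58.8
gripper_force: 65.4
```

```bash
python3 go.py 651.8,191.6,-5,-82.8
```

```text
t 21.0 tcp [ 6.521e+02  1.923e+02 -4.000e-01] phi -82.8 grip 58.8 65 F [ 0.2 -0.6 -1.7] q7 -1.26
651.8,191.6,-5,-82.8 t(cm) [-0.04  0.06  0.46] r [0. 0. 0.] rows 0.1
```

Call:
servo_tool(series=[{"tx":0,"ty":0,"tz":0.25,"rx":0,"ry":0,"rz":0,"hand":5.2},{"tx":0,"ty":0,"tz":0.45,"rx":0,"ry":0,"rz":0,"hand":5.2},{"tx":0,"ty":0,"tz":0.45,"rx":0,"ry":0,"rz":0,"hand":5.2},{"tx":0,"ty":0,"tz":0.45,"rx":0,"ry":0,"rz":0,"hand":5.2}])

```text
time_s: 21.35
tcp_pos: [652.3, 192.5, -4.7]
tool_rot: [[0.992, 0.126, -0.0], [0.126, -0.992, -0.0], [-0.0, 0.0, -1.0]]
force: [-0.5, -0.8, -0.8]
grip_width: 59.0
gripper_force: 65.6
```

Call:
servo_tool(series=[{"tx":0,"ty":0,"tz":0.45,"rx":0,"ry":0,"rz":0,"hand":6.4},{"tx":0,"ty":0,"tz":0,"rx":0,"ry":0,"rz":0,"hand":7.4},{"tx":0,"ty":0,"tz":0,"rx":0,"ry":0,"rz":0,"hand":8.4},{"tx":0,"ty":0,"tz":0,"rx":0,"ry":0,"rz":0,"hand":8.4}])

```text
time_s: 21.68
tcp_pos: [652.6, 192.6, -4.3]
tool_rot: [[0.992, 0.126, 0.0], [0.126, -0.992, 0.0], [0.0, -0.0, -1.0]]
force: [0.2, -0.3, 0.0]
grip_width: 84.2
gripper_force: 0.0
```

```bash
python3 go.py
```

```text
t 21.7 tcp [652.6 192.6  -4.3] phi -82.8 grip 84.2 0 F [ 0.2 -0.3  0. ] q7 -1.26
```

Call:
servo_tool(series=[{"tx":0,"ty":0,"tz":-2,"rx":0,"ry":0,"rz":0,"hand":8.4},{"tx":0,"ty":0,"tz":-6,"rx":0,"ry":0,"rz":0,"hand":8.4},{"tx":0,"ty":0,"tz":-10,"rx":0,"ry":0,"rz":0,"hand":8.4},{"tx":0,"ty":0,"tz":-12,"rx":0,"ry":0,"rz":0,"hand":8.4},{"tx":0,"ty":0,"tz":-12,"rx":0,"ry":0,"rz":0,"hand":8.4}])

```text
time_s: 22.1
tcp_pos: [654.8, 192.7, 120.5]
tool_rot: [[0.992, 0.126, 0.006], [0.126, -0.992, 0.002], [0.006, -0.002, -1.0]]
force: [0.9, -0.3, -0.6]
grip_width: 84.3
gripper_force: 0.0
```

```bash
python3 - <<'E'
from meas import *
a=capture("scene")
def cr(x,y,w,h,W,H): return cv2.resize(a["image"][y:y+h,x:x+w],(W,H),interpolation=cv2.INTER_CUBIC)
save("box1.png",np.clip(np.hstack([cr(385,205,75,75,400,400),cr(315,190,60,60,400,400)]).astype(int)*1.7,0,255).astype(np.uint8))
E
python3 go.py 515.3,93.7,40,-85
```

```text
t 22.1 tcp [653.7 192.9 118. ] phi -82.7 grip 84.0 0 F [-1.1 -0.6 -0.9] q7 -1.34
515.3,93.7,40,-85 t(cm) [-15.01   8.11   7.73] r [-0.1 -0.2  2.3] rows 4.5
```

View pics/box1.png

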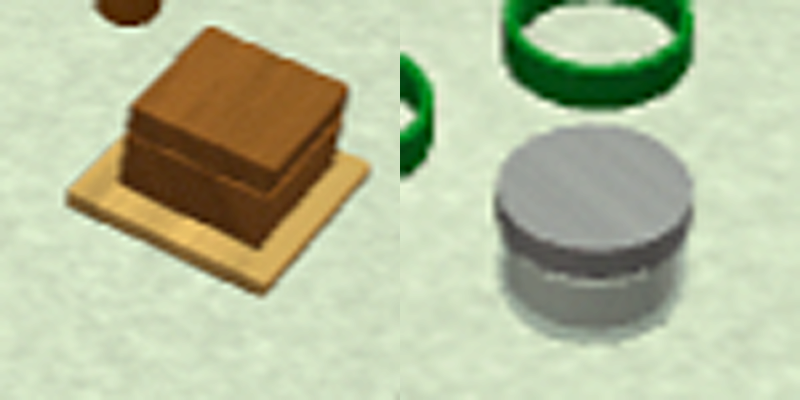

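The box sits square on the plinth and the jar stands undisturbed. I'll work out both centres.

```bash
python3 - <<'E'
from meas import *
a=capture("scene"); 
f=lambda L,s,o:(np.array(L,float)+.5)/s-.5+o
q=world(a,f([(210,26),(348,88),(276,173),(132,108)],400/75,[385,205]),z=48)[:,:2]
print("box top",q.mean(0).round(1),[np.degrees(np.arctan2(*(q[j]-q[i])[::-1])).round(1) for i,j in((0,1),(1,2),(2,3),(3,0))])
p=world(a,f([(68,195),(265,281),(370,166)],400/75,[385,205]),z=8)[:,:2];print("plinth",((p[0]+p[2])/2).round(1))
print("lid",world(a,f([(193.5,188)],400/60,[315,190]),z=40).round(1))
W=cloud(a);P=W[190:260,310:380].reshape(-1,3);m=(P[:,2]>37)&(P[:,2]<44)&(np.hypot(P[:,0]-515,P[:,1]-94)<45)
h=cv2.minEnclosingCircle(P[m][:,:2].astype(np.float32));print("lid range",P[m].mean(0).round(1),h)
b=capture("top");print("lid top",fit(b,(240,235,56,56),lambda h:(h[...,2]<110)&(h[...,1]<45),40))
E
```

```text
box top [655.4 191.8] [np.float64(6.0), np.float64(-81.3), np.float64(-172.6), np.float64(98.0)]
plinth [654.1 189.1]
lid [[518.7  92.7  40. ]]
lid range [518.5  92.4  39.4] ((518.2208862304688, 93.89029693603516), 31.58694076538086)
lid top {'rect': [514.8, 93.8], 'size': [62.1, 58.6], 'yaw': 44.2, 'cen': [514.1, 94.0], 'pa': 28.0, 'diam': 59.8}
```

Call:
servo_tool(series=[{"tx":-15.0,"ty":8.1,"tz":3,"rx":0,"ry":0,"rz":-72.7,"hand":8.4},{"tx":-15.0,"ty":8.1,"tz":3,"rx":0,"ry":0,"rz":-72.7,"hand":8.4},{"tx":-15.0,"ty":8.1,"tz":3,"rx":0,"ry":0,"rz":-72.7,"hand":8.4},{"tx":-15.0,"ty":8.1,"tz":4,"rx":0,"ry":0,"rz":-72.7,"hand":8.4},{"tx":-15.0,"ty":8.1,"tz":5,"rx":0,"ry":0,"rz":-72.7,"hand":8.4},{"tx":-15.0,"ty":8.1,"tz":6,"rx":0,"ry":0,"rz":-72.7,"hand":8.4},{"tx":-15.0,"ty":8.1,"tz":7,"rx":0,"ry":0,"rz":-72.7,"hand":8.4},{"tx":-15.0,"ty":8.1,"tz":7.5,"rx":0,"ry":0,"rz":-72.7,"hand":8.4},{"tx":-15.0,"ty":8.1,"tz":7.5,"rx":0,"ry":0,"rz":-72.7,"hand":8.4},{"tx":-15.0,"ty":8.1,"tz":7.5,"rx":0,"ry":0,"rz":-72.7,"hand":8.4}])

```text
time_s: 23.08
tcp_pos: [512.7, 93.0, 39.0]
tool_rot: [[0.187, 0.982, -0.002], [0.982, -0.187, -0.001], [-0.001, -0.002, -1.0]]
force: [0.6, -0.6, 0.1]
grip_width: 84.1
gripper_force: 0.0
```

Call:
servo_tool(series=[{"tx":0,"ty":0,"tz":0,"rx":0,"ry":0,"rz":0,"hand":8.4},{"tx":0,"ty":0,"tz":0,"rx":0,"ry":0,"rz":0,"hand":8.4},{"tx":0,"ty":0,"tz":0,"rx":0,"ry":0,"rz":0,"hand":8.4}])

```text
time_s: 23.33
tcp_pos: [513.4, 93.1, 39.9]
tool_rot: [[0.198, 0.98, -0.001], [0.98, -0.198, -0.0], [-0.001, -0.001, -1.0]]
force: [0.7, -0.6, 1.1]
grip_width: 84.2
gripper_force: 0.0
```

```bash
python3 go.py 516.6,93.5,-5,-10
```

```text
t 23.3 tcp [513.4  93.1  39.9] phi -11.4 grip 84.2 0 F [ 0.7 -0.6  1.1] q7 -0.16
516.6,93.5,-5,-10 t(cm) [0.1  0.31 4.49] r [-0.   0.  -1.4] rows 1.1
```

Call:
servo_tool(series=[{"tx":0.1,"ty":0.3,"tz":0.5,"rx":0,"ry":0,"rz":0,"hand":8.4},{"tx":0.1,"ty":0.3,"tz":2,"rx":0,"ry":0,"rz":0,"hand":8.4},{"tx":0.1,"ty":0.3,"tz":3.8,"rx":0,"ry":0,"rz":0,"hand":8.4},{"tx":0.1,"ty":0.3,"tz":4.4,"rx":0,"ry":0,"rz":0,"hand":8.0},{"tx":0.1,"ty":0.3,"tz":4.4,"rx":0,"ry":0,"rz":0,"hand":7.2},{"tx":0.1,"ty":0.3,"tz":4.4,"rx":0,"ry":0,"rz":0,"hand":6.6},{"tx":0.1,"ty":0.3,"tz":4.4,"rx":0,"ry":0,"rz":0,"hand":6.0},{"tx":0.1,"ty":0.3,"tz":4.4,"rx":0,"ry":0,"rz":0,"hand":5.2},{"tx":0.1,"ty":0.3,"tz":4.4,"rx":0,"ry":0,"rz":0,"hand":5.2},{"tx":0.1,"ty":0.3,"tz":4.4,"rx":0,"ry":0,"rz":0,"hand":5.2}])

```text
time_s: 24.17
tcp_pos: [517.4, 93.7, -2.5]
tool_rot: [[0.194, 0.981, 0.001], [0.981, -0.194, 0.001], [0.001, 0.001, -1.0]]
force: [-3.6, -1.9, 9.8]
grip_width: 57.8
gripper_force: 61.7
```

```bash
python3 go.py 516.6,93.5,60,-11.3 670,0.8,60,-11.3; python3 - <<'E'
from meas import *
a=capture("scene");W=cloud(a);P=W[190:260,310:380].reshape(-1,3);m=(P[:,2]>35)&(P[:,2]<43)&(np.hypot(P[:,0]-515,P[:,1]-94)<45)
print("lid range",np.median(P[m],0).round(1))
E
```

```text
t 24.2 tcp [517.4  93.7  -2.5] phi -11.2 grip 57.8 62 F [-3.6 -1.9  9.8] q7 -0.11
516.6,93.5,60,-11.3 t(cm) [-0.03 -0.07 -6.25] r [ 0.1 -0.   0.1] rows 1.5
670,0.8,60,-11.3 t(cm) [-6.08 16.86  0.  ] r [0. 0. 0.] rows 4.3
lid range [513.2  85.2  39.4]
```

Call:
servo_tool(series=[{"tx":0,"ty":0,"tz":-0.4,"rx":0,"ry":0,"rz":0,"hand":5.2},{"tx":0,"ty":0,"tz":-1.5,"rx":0,"ry":0,"rz":0,"hand":5.2},{"tx":0,"ty":0,"tz":-3,"rx":0,"ry":0,"rz":0,"hand":5.2},{"tx":-0.6,"ty":1.5,"tz":-4,"rx":0,"ry":0,"rz":0,"hand":5.2},{"tx":-1.5,"ty":4,"tz":-4.5,"rx":0,"ry":0,"rz":0,"hand":5.2},{"tx":-2.6,"ty":7,"tz":-4.5,"rx":0,"ry":0,"rz":0,"hand":5.2},{"tx":-3.7,"ty":10,"tz":-4.5,"rx":0,"ry":0,"rz":0,"hand":5.2},{"tx":-4.8,"ty":13,"tz":-4.5,"rx":0,"ry":0,"rz":0,"hand":5.2},{"tx":-5.6,"ty":15.5,"tz":-4.5,"rx":0,"ry":0,"rz":0,"hand":5.2},{"tx":-6.1,"ty":16.8,"tz":-4.5,"rx":0,"ry":0,"rz":0,"hand":5.2}])

```text
time_s: 25.05
tcp_pos: [672.6, -0.8, 42.8]
tool_rot: [[0.195, 0.981, 0.002], [0.981, -0.195, -0.001], [-0.001, 0.002, -1.0]]
force: [-1.5, 0.4, -2.2]
grip_width: 57.2
gripper_force: 64.9
```

Call:
servo_tool(series=[{"tx":0,"ty":0,"tz":0.5,"rx":0,"ry":0,"rz":0,"hand":5.2},{"tx":0,"ty":0,"tz":1.0,"rx":0,"ry":0,"rz":0,"hand":5.2},{"tx":0,"ty":0,"tz":1.0,"rx":0,"ry":0,"rz":0,"hand":5.2},{"tx":0,"ty":0,"tz":1.0,"rx":0,"ry":0,"rz":0,"hand":5.2}])

```text
time_s: 25.38
tcp_pos: [668.9, 2.3, 31.3]
tool_rot: [[0.192, 0.981, -0.001], [0.981, -0.192, 0.0], [0.0, -0.001, -1.0]]
force: [0.8, -0.0, -2.6]
grip_width: 57.6
gripper_force: 64.9
```

```bash
python3 go.py 670,0.8,9,-11.3;python3 - <<'E'
from meas import *
a=capture("scene");W=cloud(a)[240:320,325:415].reshape(-1,3);d=np.hypot(W[:,0]-670,W[:,1]);m=(d<45)&(W[:,2]>20)&(W[:,2]<75)
print(np.histogram(W[m,2],range(20,76,5)))
E
```

```text
t 25.4 tcp [668.9   2.3  31.3] phi -11.1 grip 57.6 65 F [ 0.8 -0.  -2.6] q7 0.04
670,0.8,9,-11.3 t(cm) [-0.12  0.13  2.23] r [-0.1  0.   0.2] rows 0.5
(array([  0,   0,   4,  60,  52,  65,  47,  48,  42,  71, 507]), array([20, 25, 30, 35, 40, 45, 50, 55, 60, 65, 70, 75]))
```

Call:
servo_tool(series=[{"tx":-0.1,"ty":0.1,"tz":0.6,"rx":0,"ry":0,"rz":0,"hand":5.2},{"tx":-0.1,"ty":0.1,"tz":1.3,"rx":0,"ry":0,"rz":0,"hand":5.2},{"tx":-0.1,"ty":0.1,"tz":1.9,"rx":0,"ry":0,"rz":0,"hand":5.2},{"tx":-0.1,"ty":0.1,"tz":2.2,"rx":0,"ry":0,"rz":0,"hand":5.2},{"tx":-0.1,"ty":0.1,"tz":2.2,"rx":0,"ry":0,"rz":0,"hand":5.2},{"tx":-0.1,"ty":0.1,"tz":2.2,"rx":0,"ry":0,"rz":0,"hand":5.2}])

```text
time_s: 25.93
tcp_pos: [670.5, 0.1, 9.0]
tool_rot: [[0.193, 0.981, -0.001], [0.981, -0.193, -0.0], [-0.0, -0.001, -1.0]]
force: [0.1, 0.3, -2.5]
grip_width: 57.5
gripper_force: 64.9
```

```bash
python3 go.py 670,0.8,5.5,-11.3
```

```text
t 25.9 tcp [6.705e+02 1.000e-01 9.000e+00] phi -11.1 grip 57.5 65 F [ 0.1  0.3 -2.5] q7 0.06
670,0.8,5.5,-11.3 t(cm) [ 0.06 -0.06  0.35] r [-0.   0.   0.2] rows 0.1
```

Call:
servo_tool(series=[{"tx":0.05,"ty":0,"tz":0.1,"rx":0,"ry":0,"rz":0,"hand":5.2},{"tx":0.05,"ty":0,"tz":0.2,"rx":0,"ry":0,"rz":0,"hand":5.2},{"tx":0.05,"ty":0,"tz":0.3,"rx":0,"ry":0,"rz":0,"hand":5.2},{"tx":0.05,"ty":0,"tz":0.35,"rx":0,"ry":0,"rz":0,"hand":5.2},{"tx":0.05,"ty":0,"tz":0.35,"rx":0,"ry":0,"rz":0,"hand":5.2},{"tx":0.05,"ty":0,"tz":0.35,"rx":0,"ry":0,"rz":0,"hand":5.2}])

```text
time_s: 26.43
tcp_pos: [670.8, 0.7, 5.8]
tool_rot: [[0.193, 0.981, -0.0], [0.981, -0.193, -0.0], [-0.0, -0.0, -1.0]]
force: [0.7, -0.1, -2.0]
grip_width: 57.6
gripper_force: 64.9
```

Call:
servo_tool(series=[{"tx":0,"ty":0,"tz":0.05,"rx":0,"ry":0,"rz":0,"hand":5.2},{"tx":0,"ty":0,"tz":0.1,"rx":0,"ry":0,"rz":0,"hand":5.2},{"tx":0,"ty":0,"tz":0.1,"rx":0,"ry":0,"rz":0,"hand":5.2},{"tx":0,"ty":0,"tz":0.1,"rx":0,"ry":0,"rz":0,"hand":5.2}])

```text
time_s: 26.77
tcp_pos: [670.9, 0.7, 5.6]
tool_rot: [[0.193, 0.981, 0.0], [0.981, -0.193, 0.0], [0.0, 0.0, -1.0]]
force: [-4.9, 1.0, 10.3]
grip_width: 57.6
gripper_force: 66.4
```

Contact at +10 N: the jar is on the coaster. Releasing.

Call:
servo_tool(series=[{"tx":0,"ty":0,"tz":-0.05,"rx":0,"ry":0,"rz":0,"hand":5.2},{"tx":0,"ty":0,"tz":-0.05,"rx":0,"ry":0,"rz":0,"hand":6.2},{"tx":0,"ty":0,"tz":-0.05,"rx":0,"ry":0,"rz":0,"hand":7.2},{"tx":0,"ty":0,"tz":-0.05,"rx":0,"ry":0,"rz":0,"hand":8.4},{"tx":0,"ty":0,"tz":-0.05,"rx":0,"ry":0,"rz":0,"hand":8.4},{"tx":0,"ty":0,"tz":-0.05,"rx":0,"ry":0,"rz":0,"hand":8.4},{"tx":0,"ty":0,"tz":-2,"rx":0,"ry":0,"rz":0,"hand":8.4},{"tx":0,"ty":0,"tz":-6,"rx":0,"ry":0,"rz":0,"hand":8.4},{"tx":0,"ty":0,"tz":-10,"rx":0,"ry":0,"rz":0,"hand":8.4},{"tx":0,"ty":0,"tz":-14,"rx":0,"ry":0,"rz":0,"hand":8.4}])

```text
time_s: 27.6
tcp_pos: [670.4, 0.5, 146.2]
tool_rot: [[0.193, 0.981, -0.001], [0.981, -0.193, -0.001], [-0.001, -0.001, -1.0]]
force: [0.1, 1.1, -0.2]
grip_width: 84.0
gripper_force: 0.0
```

Call:
servo_tool(series=[{"tx":-3,"ty":-20,"tz":-8,"rx":0,"ry":0,"rz":0,"hand":8.4},{"tx":-3,"ty":-20,"tz":-8,"rx":0,"ry":0,"rz":0,"hand":8.4},{"tx":-3,"ty":-20,"tz":-8,"rx":0,"ry":0,"rz":0,"hand":8.4},{"tx":-3,"ty":-20,"tz":-8,"rx":0,"ry":0,"rz":0,"hand":8.4},{"tx":-3,"ty":-20,"tz":-8,"rx":0,"ry":0,"rz":0,"hand":8.4},{"tx":-3,"ty":-20,"tz":-8,"rx":0,"ry":0,"rz":0,"hand":8.4},{"tx":-3,"ty":-20,"tz":-8,"rx":0,"ry":0,"rz":0,"hand":8.4},{"tx":-3,"ty":-20,"tz":-8,"rx":0,"ry":0,"rz":0,"hand":8.4}])

```text
time_s: 28.27
tcp_pos: [469.1, 10.4, 225.5]
tool_rot: [[0.192, 0.981, 0.002], [0.981, -0.192, 0.002], [0.002, 0.001, -1.0]]
force: [0.3, -0.4, 0.9]
grip_width: 83.7
gripper_force: 0.0
```

```bash
python3 - <<'E'
from meas import *
a=capture("scene");b=capture("top")
def cr(c,x,y,w,h,W=260,H=260): return np.clip(cv2.resize(c["image"][y:y+h,x:x+w],(W,H),interpolation=cv2.INTER_CUBIC).astype(int)*1.8,0,255).astype(np.uint8)
save("final.png",np.vstack([np.hstack([cr(b,200,182,54,54),cr(b,282,173,52,52),cr(b,355,160,80,80)]),np.hstack([cr(a,100,300,70,70),cr(a,335,255,70,70),cr(a,390,205,70,70)])]))
V=lambda h:h[...,2]
for n,f in(("box top z48",lambda:fit(b,(200,182,52,52),lambda h:(V(h)<90)&(h[...,0]<26)&(h[...,1]>30),48)),("plinth",lambda:fit(b,(200,182,52,52),lambda h:(h[...,0]<26)&(h[...,1]>40),8)),("lid top z48",lambda:fit(b,(282,173,52,52),lambda h:(h[...,1]<40)&(V(h)<110),48))):
    try: print(n,f())
    except Exception as e: print(n,e)
print("bias box",bias(b,np.array([652,192.]),rect(60,60),7,8,48),"lid",bias(b,np.array([670,1.]),circ*30,0,37,48))
E
python3 go.py
```

```text
box top z48 {'rect': [646.9, 190.3], 'size': [67.8, 61.4], 'yaw': 7.3, 'cen': [649.7, 187.9], 'pa': 19.7, 'diam': 61.2}
plinth {'rect': [650.8, 192.0], 'size': [87.1, 85.2], 'yaw': 7.2, 'cen': [650.6, 191.9], 'pa': 16.1, 'diam': 95.5}
lid top z48 {'rect': [680.4, -13.4], 'size': [86.6, 32.5], 'yaw': 85.3, 'cen': [682.2, -3.8], 'pa': 89.8, 'diam': 42.6}
bias box [-4.63082182 -2.35947696] lid [-1.34319182  0.05186496]
t 28.4 tcp [469.5  10.  224.7] phi -11.1 grip 84.1 0 F [0.1 0.  1.2] q7 -0.30
```

View pics/final.png

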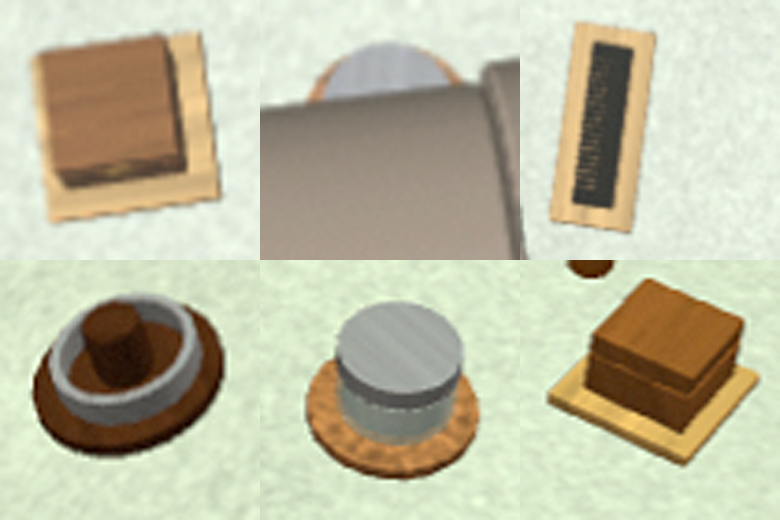

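The views show the box square on the plinth (within about 1 mm), the jar upright on the coaster, the comb along the rest and the bangle flat around its post. The arm is clear, so I'm handing in.

```bash
python3 -c "
from cell import hand_in;print(hand_in())"
```

```text
the job is handed in; nothing more can be done
None
```

I handed the job in at about 28 s of robot time: pendant, comb, bangle, ring box and jar are each on their own place and released, with the jar lowered to contact before letting go; no verdict came back.

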